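Index the rotary sample stage to its next notch

ROBOT

A 7-joint arm with a two-finger parallel gripper is mounted at the origin on the work surface. World frame = base frame: x ahead of the robot, y to its left, z up, the work surface at z = 0. Lengths are in m, angles in degrees, forces in N, time in s.
With the tool pointing down it reaches from about 0.425 to 0.825 m from the base axis. Payload 3.6 kg.
Tool frame: the origin (TCP) lies midway between the tips of the shut fingers; the grasp point (between the pads) lies 19 mm behind it; z points along the fingers, y is the direction in which the jaws open and shut (so a half turn about z gives the same grasp; the last joint's range is limited). The gripper opens to 85 mm and grips with 20 to 120 N. Pads are 22 mm wide; open, the fingers measure 114 mm over their backs; the gripper's body (76 mm by 85 mm) begins 54 mm behind the grasp point. The pads swing forward as they close: fully open they stand 13 mm farther back than shut.
Start: joints at [65.861, 35.231, -0.722, 81.555, 0.464, 63.22, -2.315], TCP at [0.25, -0.6, 0.198] pointing down, gripper open.
Joint ranges: [-178.69, 178.69], [-17.37, 117.87], [-77.05, 75.6], [15.02, 138.74], [-78.02, 258.01], [0.78, 113.62], [-162.83, 162.83]. Speed limits (degrees/s): [159.86, 159.86, 180, 180, 180, 180, 180].

INTERFACE

Orientations are given as [roll, pitch, yaw] about the fixed x, y, z axes, in that order (R = Rz(yaw) Ry(pitch) Rx(roll)).
In Python, from workcell import * gives the robot as it stands.
- The arm moves only by the shell command python3 -m crank 'ROWS'. ROWS is text: rows parted by semicolons, each of 5 numbers parted by spaces: the shift along the tool's x, y, z in cm, then the turn about the tool's z in degrees, then the closure in counts, from 0 (fully open) to 255 (shut). A call has exactly 5 rows; each row shifts and turns the pose as measured when the row begins, along the tool's axes as they then stand; what a row does not reach is not made up. A row lasts 1/10 s, in which the tool goes at most 50 mm and 8.59 degrees, less where a joint would pass 70% of its speed; a pose out of reach is approached as far as the arm can. A call with a gripper value outside its range is refused whole. The fingers move at their own pace and stop on an object; the grip force is fixed at half the most. Time passes only in rows, so rows that do not move let the fingers close, or fill a call up. It gives the time, the measured TCP pose, the force and the opening at its end, in the units of the state.
- get_obs(): the state, without advancing time (a new reading comes with each control period).
- get_image(name): name is "scene" or "side" or "wrist"; returns a dict with "color" (400x640x3 uint8, red, green, blue), "mtx" (3x3 intrinsics, pixels), "R" (3x3) and "t" (3): a world point X has camera coordinates R X + t. Camera axes: x right, y down, z forward; pixel columns grow to the right and rows downward; lengths in m; the calibration is good to about 2 mm. A picture is of the moment at which its call begins. There is no depth.
- sign_off(): hands the job in, once; it reports no verdict.
Trained networks look in a picture, given as the dict that the camera call returned (one of the last four; its "shot" number tells which), for a name from the list of things; names that differ only in an ending like _2 or _b are one class to them, and where a whole thing is asked for, a point or a joint stands for the part that bears it (a point fixed in the world has none). Each returns a list of dicts, best first, with "p" (0 to 1); they miss things now and then, are a little off and sometimes report something else, mostly with a low value. They report only what shows in the picture. A call takes as long as a camera call.
- recognise(thing, picture): "rect" ([left, top, right, bottom] in pixels, round what is visible of it).
- regions_of(thing, picture): "region" (400x640 bool, what is visible of it) and "rect" ([left, top, right, bottom] in pixels, round what is visible of it).
The state is a dict: "time": time; "qpos": joint angles; "joint_vel": joint speeds; "joint_torque": joint torques, N m; "eef_pos": TCP position; "tcp_rot": TCP orientation; "wrist_force": force on the tool from outside, world axes, zero at the start; "torque": the same for the moment, N m; "gripper_width": opening from 0.0 (shut) to 1.0 (fully open).
Only numpy, scipy, OpenCV 4.12 (cv2) and the standard library are available. Lean on these libraries where they do the work, as an engineer would, in place of code of your own. Each camera call takes 0.05 s, during which the arm holds its last target.

TASK

Turn the rotary stage under the video microscope anticlockwise (seen from above) to its very next notch: draw the red spring ring out, swing the stage round with it, and let the pin drop fully home in that notch, not in one beyond it. The notch is hidden, so feel for it; leave the dish and the jars standing on the stage, and do not disturb the other things on the bench.

Things in the scene. Friction and masses are not known exactly. Their poses are not given: they have to be found in the camera images.
- pull_ring (a joint): Travel (m) of the spring plunger as its red ring is drawn out. 0 = pin home in a notch; about 0.009 = pin tip resting on the plain track between notches; 0.016 = end stop. Beyond 0.010 the stage can turn. A spring pulls it home with about 6 N at 0, 10.5 N at 0.009, 14 N at the stop; it does not stay out by itself.
- ring_grip (a point): Centre of the outer cross-bar (56 x 14 mm) of the red pull ring, a flat upright loop 56 x 51 mm and 12 mm thick; grip across the 12 mm, fingers pointing along the plunger. Moves with it. Axes: x level, outward from the stage's axis; y level, the way the ring travels anticlockwise (thickness); z up. Pull along 0.423 x + 0.906 z. When home: 159 mm from the stage's axis, 145 mm above the table.
- sleeve_end (a point): Outer end of the plunger's steel sleeve (22 mm diameter), on the plunger's axis, fixed to the stage; the red ring is beyond it. The axis leans outward, 25 degrees from vertical. With the ring home, ring_grip is 62 mm farther out along the axis.
- boom_mid (a point): Middle of the level round steel boom, 25 mm diameter, 290 mm above the table, passing 115 mm from the stage's axis on the ring's side (lengthwise along this y axis, from -250 to 85 mm). It overhangs the ring: a hand pointing straight down on the ring hits it; a hand leaning along the plunger clears it.
- column_top (a point): Top of the steel column (34 mm diameter, 341 mm tall, with a 20 mm black knob on top) that carries the boom at its right end; its foot plate is 100 x 140 x 16 mm.
- stage (a joint): Angle (rad) of the round black stage; 0 at the start (first notch), grows anticlockwise from above. The next notch is between 0.48 and 0.80, different each time and hidden under the stage: feel for it. With the pin resting on the track, 2 to 4 N sideways at the ring turns the stage, and the spring drops the pin in over the notch (1.5 mm play each side). A wrong notch lies 0.50 beyond it.
- stage_centre (a point): Centre of the top of the rotary stage (black disc, 240 mm diameter, top 75 mm above the table), on its vertical axis. Fixed axes: x away from the robot, z up; at stage angle 0 the ring is at azimuth 158 degrees from x. The stand's white base is 320 x 320 x 16 mm. A white video microscope (54 mm diameter) hangs over the disc, its tip 75 mm above it.
- dish_mid (a point): Covered glass dish with a green culture, 90 mm diameter, 16 mm high, loose in the middle of the stage; point at its centre.
- jar_a_mid (a point): Small sample jar with a green lid, 38 mm diameter, 50 mm high, loose at the left rim of the stage; point at its centre.
- jar_b_mid (a point): The same with a white lid, at the right rim of the stage.
- beaker_mid (a point): Glass beaker standing on the bench, 68 mm diameter, 90 mm high, a bystander; point at its centre.
- wash_bottle_mid (a point): White bottle with a red cap on the bench, 64 mm diameter, 170 mm high, a bystander; point at its centre.
- slide_box_mid (a point): Blue slide box on the bench, 100 x 85 x 34 mm, a bystander; point at its centre.
- brush_grip (a point): Brush lying on the bench, 160 mm long, a bystander; point on its handle.
- objective_mid (a point): Steel microscope objective standing on the bench, 34 mm diameter, 48 mm high, a bystander; point at its centre.

How it is judged:
By the outcome, as a careful person would: the job done as asked, in the order asked, and still so for the second after the job is handed in, with the robot touching nothing.
It also fails if it takes over 48 s, if anything falls off the work surface, if the arm or the gripper's body presses on something with over 40 N, if the wrist force passes 120 N, or if a joint passes its speed limit or range.

## Working session

There is one attempt and no reset: what is moved stays moved. The work goes in short steps, Python scripts to look and compute and a shell command to move; the robot and the scene stay as the last step left them, time stands still between calls to the robot, and variables do not carry over. Pictures are saved under pics/ and viewed, and the job is handed in when it is done.

```bash
ls -la; mkdir -p pics
python3 - <<'E'
from workcell import *
import cv2
o=get_obs()
for k,v in o.items(): print(k,v)
for n in ["scene","side","wrist"]:
    im=get_image(n); cv2.imwrite(f"pics/a_{n}.png",im["color"][:,:,::-1]); print(n,im["mtx"].tolist(),im["R"].tolist(),im["t"].tolist())
E
```

```text
total 12
drwxr-xr-x  3 agent agent 4096 Dec  6 20:19 .
drwxr-xr-x 23 root  root  4096 Dec  6 20:19 ..
drwxr-xr-x  2 agent agent 4096 Dec  6 20:19 pics
time 0.0
qpos [65.86321135 35.29115023 -0.72410254 81.6414187   0.46301357 63.21933631
 -2.31438119]
joint_vel [ 0.02336599  0.05896066  0.06986948 -0.02989712  0.07551062  0.0961351
 -0.03057416]
joint_torque [ 2.37685992e-05 -4.69217992e+01  2.59267017e-01 -1.71036369e+01
  9.95860813e-03  9.48411121e-03 -7.39375707e-06]
eef_pos [ 0.24968065 -0.59920816  0.19681611]
tcp_rot [-1.79850927e+02  4.95888602e-04  2.26231584e+01]
wrist_force [-0.92091125 -0.43290354  0.44470536]
torque [-0.00188488  0.02189821 -0.02131001]
gripper_width 1.000752579409519
scene [[391.99020281586496, 0.0, 317.9686333511931], [0.0, 391.99020281586496, 198.8590692289606], [0.0, 0.0, 1.0]] [[0.5782431460495513, 0.8156228535678964, 0.019855094673118866], [0.5145972811606141, -0.3457274644619305, -0.7846414203563487], [-0.6331070227606235, 0.4639309011636171, -0.6196318396247026]] [-0.3193571342645451, -0.09877429723848072, 1.4804216558599024]
side [[377.9346150068002, 0.0, 316.9184425799631], [0.0, 377.9346150068002, 197.70778298936142], [0.0, 0.0, 1.0]] [[0.9681114375114965, -0.24986816386411484, 0.01805949186989838], [-0.17539871247536198, -0.727520160649747, -0.6632870475971553], [0.17887296112439222, 0.6389681655100993, -0.7481471427755703]] [-0.5465932180670183, 0.2556559162265379, 1.0534880569977183]
wrist [[284.4102785391271, 0.0, 316.95654229216996], [0.0, 284.4102785391271, 203.38647444105987], [0.0, 0.0, 1.0]] [[0.3843986826204545, -0.9231660753726728, -0.0014318102800982267], [-0.8912120420260274, -0.37149693385128935, 0.2602520399283966], [-0.24078776743734287, -0.09876449473424123, -0.9655396551320059]] [-0.6486092890891939, -0.03370722319962726, 0.37734844958977604]
```

View pics/a_scene.png

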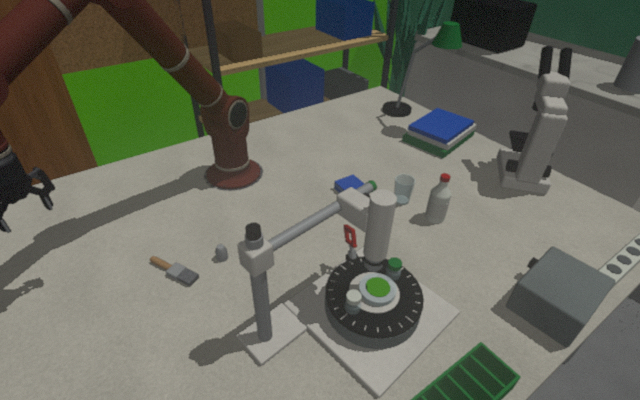

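View pics/a_side.png

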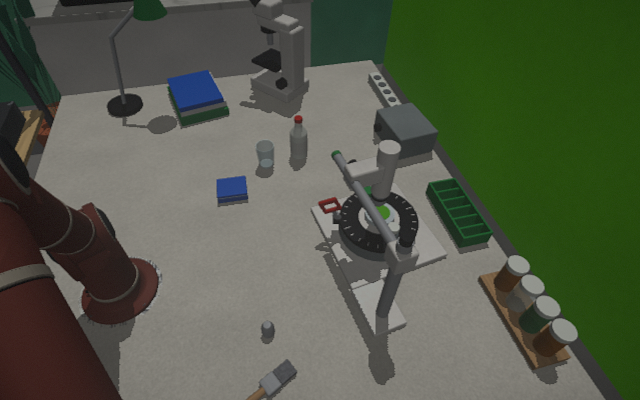

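View pics/a_wrist.png

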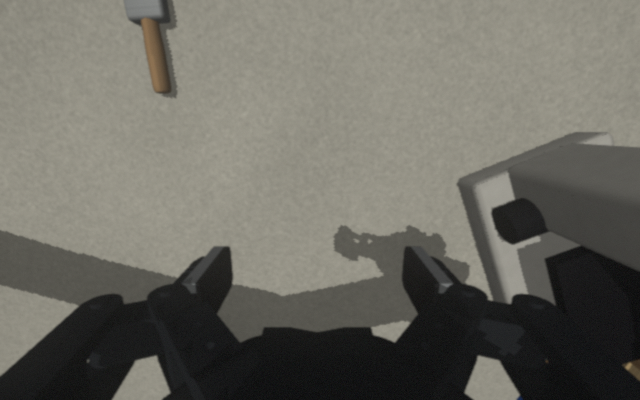

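The scene camera shows the stage at about (375,300), with the red ring at (350,237) and the boom running from (255,250) to (370,187). The side camera shows the ring at (330,205). The wrist camera shows the brush and the column's foot plate. Next I triangulate.

```bash
cat > h.py <<'E'
from workcell import *
import numpy as np, cv2
from scipy.spatial.transform import Rotation as Ro
def P(im): return im["mtx"]@np.c_[im["R"],im["t"]]
def tri(ims,uv):
    A=[]
    for im,(u,v) in zip(ims,uv):
        p=P(im); A+= [u*p[2]-p[0], v*p[2]-p[1]]
    X=np.linalg.svd(np.array(A))[2][-1]; return X[:3]/X[3]
def pr(im,X):
    q=P(im)@np.r_[X,1]; return q[:2]/q[2]
def onz(im,uv,z):
    d=im["R"].T@np.linalg.inv(im["mtx"])@np.r_[uv,1]; c=-im["R"].T@im["t"]
    return c+d*(z-c[2])/d[2]
def save(im,n,crop=None,s=1):
    c=im["color"][:,:,::-1]
    if crop: c=c[crop[1]:crop[3],crop[0]:crop[2]]
    cv2.imwrite(f"pics/{n}.png",cv2.resize(c,None,fx=s,fy=s,interpolation=cv2.INTER_CUBIC))
E
python3 - <<'E'
from h import *
ims=[get_image("scene"),get_image("side")]
for t in ["ring_grip","pull_ring","sleeve_end","stage_centre","stage","boom_mid","column_top","dish_mid","jar_a_mid","jar_b_mid","beaker_mid","wash_bottle_mid","slide_box_mid","objective_mid","brush_grip"]:
    cs=[]
    for im in ims:
        r=regions_of(t,im)[:2]
        for d in r:
            m=d["region"]; ys,xs=np.nonzero(m); print(t,round(d["p"],2),np.round(d["rect"]).tolist(),(round(xs.mean(),1),round(ys.mean(),1)) if len(xs) else None)
        if r:
            ys,xs=np.nonzero(r[0]["region"]); cs.append((xs.mean(),ys.mean()))
    if len(cs)==2: 
        X=tri(ims,cs); print("   ->",X.round(3),[ (pr(i,X)-c).round(1) for i,c in zip(ims,cs)])
save(ims[0],"b_scene",(220,150,480,370),3); save(ims[1],"b_side",(280,120,470,340),2.7)
E
```

```text
ring_grip 0.32 [152.0, 257.0, 200.0, 287.0] (np.float64(175.6), np.float64(270.5))
ring_grip 0.61 [318.0, 196.0, 335.0, 215.0] (np.float64(328.5), np.float64(205.6))
   -> [ 0.601 -0.311  0.385] [array([ 23.3, -63.2]), array([55.7, 59.8])]
pull_ring 0.65 [344.0, 222.0, 358.0, 252.0] (np.float64(350.1), np.float64(236.3))
sleeve_end 0.81 [322.0, 228.0, 427.0, 348.0] (np.float64(371.0), np.float64(303.7))
sleeve_end 0.6 [425.0, 171.0, 450.0, 224.0] (np.float64(438.3), np.float64(200.4))
sleeve_end 0.82 [319.0, 193.0, 416.0, 259.0] (np.float64(366.5), np.float64(224.2))
sleeve_end 0.68 [309.0, 139.0, 444.0, 336.0] (np.float64(374.7), np.float64(235.8))
   -> [0.743 0.042 0.001] [array([ 2.1, -2.6]), array([0.9, 2.8])]
stage_centre 0.89 [235.0, 183.0, 456.0, 394.0] (np.float64(345.7), np.float64(296.7))
stage_centre 0.61 [310.0, 141.0, 446.0, 336.0] (np.float64(374.7), np.float64(236.3))
   -> [ 0.728 -0.042  0.066] [array([ 0.4, -0.4]), array([0.1, 0.5])]
stage 0.57 [324.0, 223.0, 423.0, 350.0] (np.float64(371.0), np.float64(303.7))
stage 0.39 [346.0, 290.0, 362.0, 312.0] (np.float64(35
[... 1863 characters left out ...]
318.0, 197.0, 340.0, 217.0] (np.float64(329.5), np.float64(205.1))
   -> [0.34  0.269 0.048] [array([-0.3,  0.5]), array([-0.1, -0.6])]
objective_mid 0.71 [215.0, 243.0, 228.0, 263.0] (np.float64(220.6), np.float64(253.1))
objective_mid 0.55 [260.0, 321.0, 275.0, 336.0] (np.float64(267.3), np.float64(328.8))
   -> [ 0.377 -0.219  0.02 ] [array([ 0.2, -0.2]), array([0.1, 0.3])]
brush_grip 0.97 [150.0, 256.0, 199.0, 289.0] (np.float64(175.9), np.float64(270.7))
brush_grip 0.2 [385.0, 254.0, 399.0, 279.0] (np.float64(392.9), np.float64(267.9))
brush_grip 0.76 [247.0, 358.0, 298.0, 400.0] (np.float64(273.7), np.float64(380.3))
   -> [ 0.371 -0.347  0.022] [array([ 0.5, -0.5]), array([0.4, 0.8])]
```

View pics/b_scene.png

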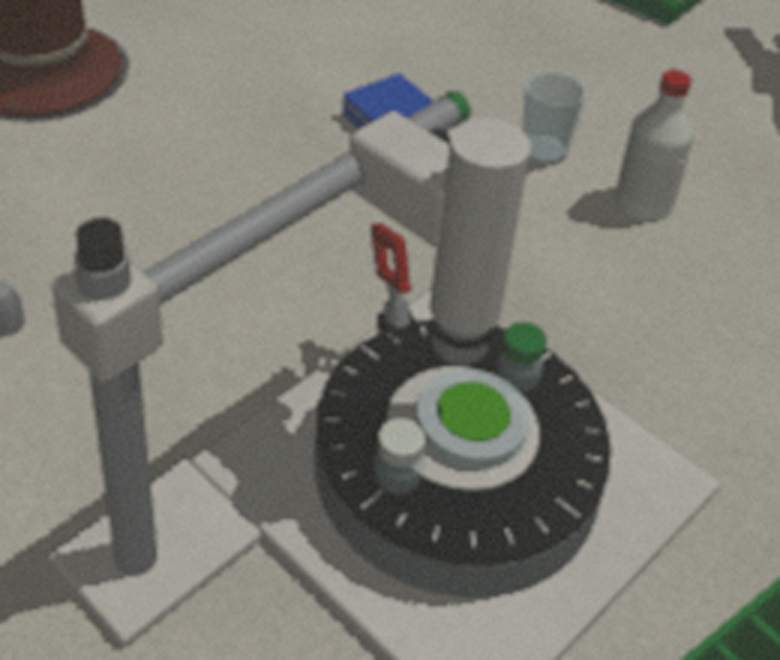

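View pics/b_side.png

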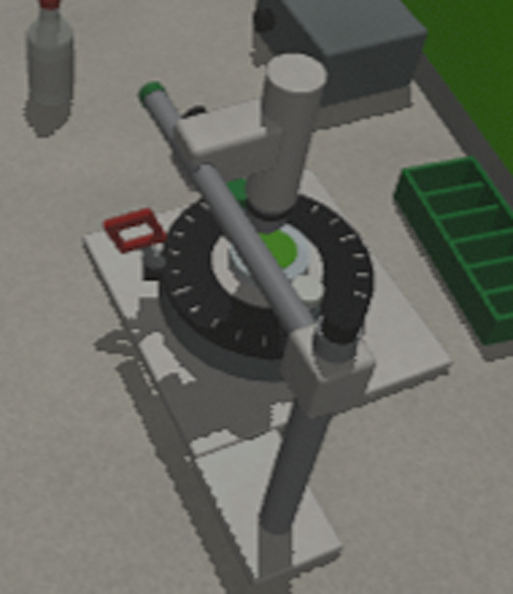

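The crops show the ring at scene (350,236) and side (330,205), the boom tip at scene (372,186) and side (336,154), and the column knob at scene (253,228) and side (408,238). Next I fit the geometry from these.

Run:
```python
from h import *
a=get_image("scene"); b=get_image("side"); ims=[a,b]
def t(n,u,v):
    X=tri(ims,[u,v]); print(n,X.round(4),[(pr(i,X)-c).round(1) for i,c in zip(ims,[u,v])]); return X
t("ringc",(350.3,236.3),(329.3,205))
t("boomtip",(372,186),(336,154.5))
t("boomR(clamp)",(269,246.5),(390,242))
t("knobtop",(252.5,227),(408,236))
# column top from cam; fit disc centre: dark rim segmentation -> overlay using network dish etc.
S=np.load if 0 else None
def model(C,az=158):
    x=np.array([np.cos(np.radians(az)),np.sin(np.radians(az)),0]);z=np.array([0,0,1]);y=np.cross(z,x)
    ax=.423*x+.906*z; g=np.r_[C,0]+.159*x+.145*z
    return x,y,ax,g
for C in [(0.76,0.02)]:
  for i,im in enumerate(ims):
    v=cv2.resize(im["color"][:,:,::-1],None,fx=3,fy=3,interpolation=cv2.INTER_CUBIC)
    x,y,ax,g=model(C)
    def pl(pts,c):
        q=np.array([pr(im,p) for p in pts])*3+1; cv2.polylines(v,[q.astype(int)],False,c,1)
    th=np.linspace(0,2*np.pi,80)
    pl([(C[0]+.12*np.cos(k),C[1]+.12*np.sin(k),.075) for k in th],(0,255,255))
    w=np.cross(y,ax); 
    pl([g+.007*ax+s*.028*w for s in(-1,1)]+[g-.044*ax+s*.028*w for s in(1,-1)]+[g+.007*ax-.028*w],(255,255,0))
    bm=np.r_[C,0.29]+.115*x
    pl([bm-.25*y,bm+.085*y],(255,0,255))
    cr=[(220,150,480,350),(270,120,480,320)][i]
    cv2.imwrite(f"pics/c_{i}.png",v[cr[1]*3:cr[3]*3,cr[0]*3:cr[2]*3])
```

```text
ringc [0.6149 0.0582 0.1258] [array([ 0.1, -0.2]), array([0.1, 0.2])]
boomtip [0.6358 0.0928 0.2896] [array([-0.,  0.]), array([-0., -0.])]
boomR(clamp) [ 0.671  -0.2088  0.2875] [array([ 0.8, -0.9]), array([0.4, 1.1])]
knobtop [ 0.68   -0.2458  0.3625] [array([-0.3,  0.4]), array([-0.2, -0.5])]
```

View pics/c_0.png

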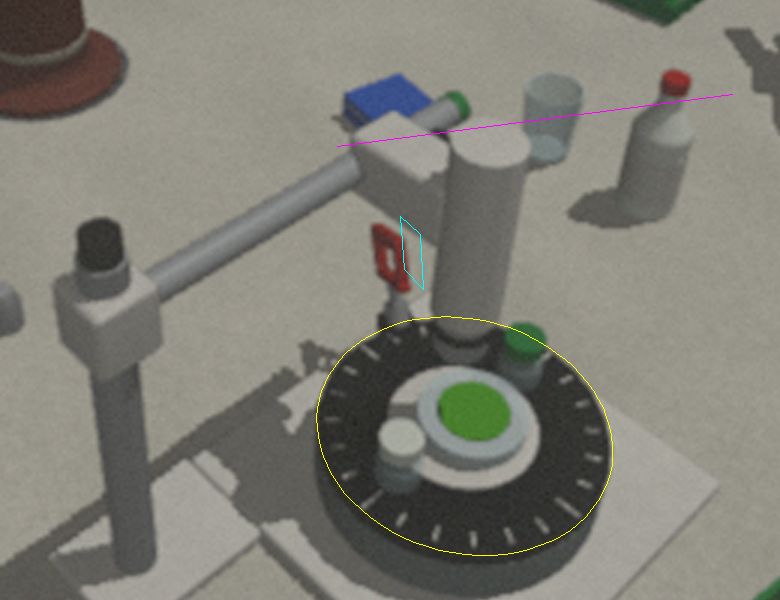

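View pics/c_1.png

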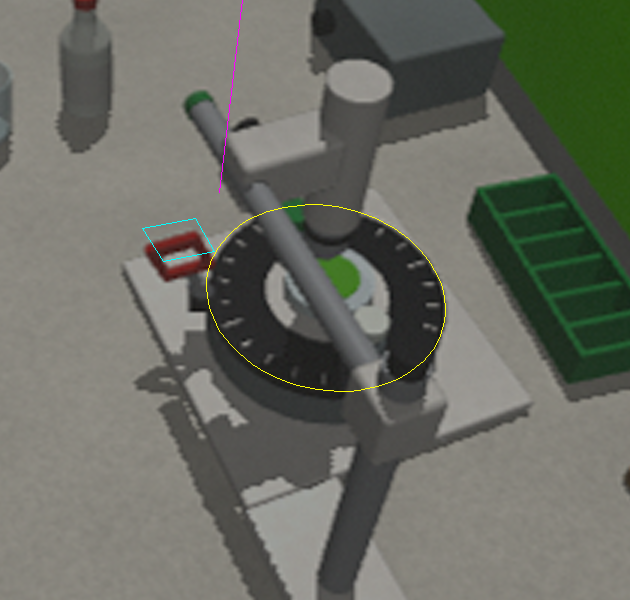

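The disc outline fits a centre of about (0.76, 0.02). The drawn ring and boom only line up if the fixture frame is yawed about 6.7°. That puts the ring at about 165° and the boom from (0.636,0.093) to (0.671,-0.209), which matches the boom's stated extents. I'll write a helper that refines this and plans rows, and start by raising the hand.

```bash
cat >> h.py <<'E'
def st():
    o=get_obs(); R=Ro.from_euler("xyz",o["tcp_rot"],degrees=True).as_matrix()
    print("t",round(o["time"],2),"p",o["eef_pos"].round(4) if hasattr(o["eef_pos"],"round") else o["eef_pos"],"rpy",np.round(o["tcp_rot"],1),"q",np.round(o["qpos"],1),"F",np.round(o["wrist_force"],1),"T",np.round(o["torque"],2),"w",round(o["gripper_width"],3))
    print("tool x",R[:,0].round(3),"y",R[:,1].round(3),"z",R[:,2].round(3)); return o,R
def rows(dw,turn=0,n=5):
    """rows for world shift dw (m) & tool-z turn, split evenly, for the present pose"""
    o,R=st(); 
    for i in range(n):
        Ri=R@Ro.from_euler("z",turn/n*i,degrees=True).as_matrix()
        print(np.round(Ri.T@np.array(dw)/n*100,2),round(turn/n,2))
E
python3 -m crank '0 0 -4 -8 0;0 0 -5 -8 0;0 0 -5 -8 0;0 0 -5 -8 0;0 0 -5 -8 0'; python3 -c "
from h import *
rows([.1,.25,.1],-42)"
```

```text
time: 2.35
eef_pos: [0.2487, -0.5967, 0.4338]
tcp_rot: [-179.0, -0.8, 64.2]
wrist_force: [0.7, -1.5, 0.8]
gripper_width: 1.0
t 2.35 p [ 0.2487 -0.5967  0.4338] rpy [-179.    -0.8   64.2] q [ 70.2  31.4 -10.7  51.5   5.5  98.8  35.9] F [ 0.7 -1.5  0.8] T [-0.12 -0.05  0.02] w 1.0
tool x [0.435 0.9   0.014] y [ 0.9   -0.435 -0.017] z [-0.01  0.02 -1.  ]
[ 5.4  -0.41 -1.92] -8.4
[ 5.4   0.38 -1.92] -8.4
[ 5.29  1.17 -1.92] -8.4
[ 5.06  1.93 -1.92] -8.4
[ 4.72  2.65 -1.92] -8.4
```

```bash
python3 -c "
from h import *
rows([.09,.22,0],-40)"
```

```text
t 2.35 p [ 0.2487 -0.5967  0.4338] rpy [-179.    -0.8   64.2] q [ 70.2  31.4 -10.7  51.5   5.5  98.8  35.9] F [ 0.7 -1.5  0.8] T [-0.12 -0.05  0.02] w 1.0
tool x [0.435 0.9   0.014] y [ 0.9   -0.435 -0.017] z [-0.01  0.02 -1.  ]
[ 4.74 -0.29  0.07] -8.0
[4.74 0.37 0.07] -8.0
[4.64 1.02 0.07] -8.0
[4.45 1.66 0.07] -8.0
[4.18 2.26 0.07] -8.0
```

```bash
python3 -m crank '4.7 -0.3 0 -8 0;4.7 0.4 0 -8 0;4.6 1 0 -8 0;4.4 1.7 0 -8 0;4.2 2.3 0 -8 0'; python3 -c "
from h import *
rows([.09,.22,0],-40)"
```

```text
time: 2.85
eef_pos: [0.3391, -0.3842, 0.4442]
tcp_rot: [180.0, 0.5, 104.8]
wrist_force: [1.7, -0.3, 1.3]
gripper_width: 0.999
t 2.85 p [ 0.3391 -0.3842  0.4442] rpy [180.    0.5 104.8] q [ 62.1  15.5 -23.   75.9   6.3  89.4  54.6] F [ 1.7 -0.3  1.3] T [-0.01 -0.05 -0.02] w 0.999
tool x [-0.256  0.967 -0.009] y [0.967 0.256 0.001] z [ 0.003 -0.008 -1.   ]
[ 3.79  2.87 -0.03] -8.0
[ 3.36  3.37 -0.03] -8.0
[ 2.86  3.8  -0.03] -8.0
[ 2.3   4.16 -0.03] -8.0
[ 1.7   4.44 -0.03] -8.0
```

```bash
python3 -m crank '3.8 2.9 0 -8 0;3.4 3.4 0 -8 0;2.9 3.8 0 -8 0;2.3 4.2 0 -8 0;1.7 4.4 0 -8 0'; python3 -c "
from h import *
rows([.05,.14,0.14],-20)"
```

```text
time: 3.35
eef_pos: [0.4282, -0.1522, 0.444]
tcp_rot: [-179.6, 0.7, 146.4]
wrist_force: [1.8, -1.0, 0.4]
gripper_width: 0.999
t 3.35 p [ 0.4282 -0.1522  0.444 ] rpy [-179.6    0.7  146.4] q [ 46.4  10.5 -37.8  83.6   7.1  87.6  65.3] F [ 1.8 -1.   0.4] T [-0.04 -0.04  0.05] w 0.999
tool x [-0.833  0.553 -0.012] y [ 0.553  0.833 -0.008] z [ 0.006 -0.013 -1.   ]
[ 0.68  2.86 -2.83] -4.0
[ 0.48  2.91 -2.83] -4.0
[ 0.27  2.93 -2.83] -4.0
[ 0.07  2.94 -2.83] -4.0
[-0.14  2.94 -2.83] -4.0
```

```bash
python3 -m crank '0.7 2.9 -3.5 -5 0;0.4 2.9 -3.5 -5 0;0.1 2.9 -3.5 -5 0;-0.2 2.9 -3.5 -5 0;-0.4 2.9 -3.5 -5 0'; python3 -c "
from h import *
rows([.05,.0,0.1],0)"
```

```text
time: 3.85
eef_pos: [0.4709, -0.0189, 0.582]
tcp_rot: [-179.5, -0.9, 169.7]
wrist_force: [0.5, 0.6, -0.6]
gripper_width: 1.001
t 3.85 p [ 0.4709 -0.0189  0.582 ] rpy [-179.5   -0.9  169.7] q [ 20.2  15.4 -33.5  55.3   9.2 112.6  70.7] F [ 0.5  0.6 -0.6] T [ 0.06 -0.04  0.04] w 1.001
tool x [-0.984  0.179  0.016] y [ 0.179  0.984 -0.009] z [-0.018 -0.006 -1.   ]
[-0.95  0.16 -2.02] 0.0
[-0.95  0.16 -2.02] 0.0
[-0.95  0.16 -2.02] 0.0
[-0.95  0.16 -2.02] 0.0
[-0.95  0.16 -2.02] 0.0
```

q6 is almost at its limit of 113.6°. The rows can't command a tilt directly, so I'll check whether moving on past the limit makes the hand lean outward.

```bash
python3 -m crank '0 0 -2 0 0;0 0 -2 0 0;0 0 -2 0 0;0 0 -2 0 0;0 0 -2 0 0'; python3 -c "
from h import *
st()"
```

```text
time: 4.35
eef_pos: [0.4685, -0.0214, 0.5989]
tcp_rot: [-179.1, -0.2, 169.1]
wrist_force: [0.4, 1.2, 0.4]
gripper_width: 1.003
t 4.35 p [ 0.4685 -0.0214  0.5989] rpy [-179.1   -0.2  169.1] q [ -9.7  13.6  14.3  53.5  -2.7 113.6  82.3] F [0.4 1.2 0.4] T [ 0.02  0.04 -0.01] w 1.003
tool x [-0.982  0.189  0.003] y [ 0.188  0.982 -0.015] z [-0.006 -0.015 -1.   ]
```

```bash
python3 -m crank '0 0 -5 0 0;0 0 -5 0 0;0 0 -5 0 0;0 0 -5 0 0;0 0 -5 0 0'; python3 -c "
from h import *
st()"
```

```text
time: 4.85
eef_pos: [0.4299, -0.0179, 0.6782]
tcp_rot: [179.3, 10.5, 169.3]
wrist_force: [-0.7, -0.3, -0.7]
gripper_width: 1.002
t 4.85 p [ 0.4299 -0.0179  0.6782] rpy [179.3  10.5 169.3] q [-22.2   6.4  26.6  50.2  -2.6 113.6  82.1] F [-0.7 -0.3 -0.7] T [ 0.05  0.16 -0.01] w 1.002
tool x [-0.966  0.183 -0.183] y [0.184 0.983 0.012] z [ 0.182 -0.022 -0.983]
```

Moving past the limit does tilt the hand: it now leans 10.5° outward, in the direction I need. I'll carry on to about 25°.

```bash
python3 -m crank '0 0 -5 0 0;0 0 -5 0 0;0 0 -5 0 0;0 0 -5 0 0;0 0 -5 0 0'; python3 -c "
from h import *
st()"
```

```text
time: 5.35
eef_pos: [0.3857, -0.0114, 0.7381]
tcp_rot: [177.1, 19.0, 170.3]
wrist_force: [1.0, -0.7, -0.3]
gripper_width: 1.002
t 5.35 p [ 0.3857 -0.0114  0.7381] rpy [177.1  19.  170.3] q [-28.9  -0.6  25.8  47.8   1.7 113.6  78.7] F [ 1.  -0.7 -0.3] T [-0.    0.34 -0.04] w 1.002
tool x [-0.932  0.159 -0.326] y [0.152 0.987 0.048] z [ 0.329 -0.005 -0.944]
```

```bash
python3 -m crank '0 0 -5 0 0;0 0 -5 0 0;0 0 -5 0 0;0 0 -4 0 0;0 0 0 0 0'; python3 -c "
from h import *
o,R=st()
z=R[:,2];print(np.degrees(np.arccos(-z[2])),np.degrees(np.arctan2(z[1],z[0])))"
```

```text
time: 5.85
eef_pos: [0.3534, -0.0185, 0.7685]
tcp_rot: [176.1, 23.5, 169.3]
wrist_force: [-1.1, 0.3, 1.0]
gripper_width: 0.999
t 5.85 p [ 0.3534 -0.0185  0.7685] rpy [176.1  23.5 169.3] q [ 18.3  -3.4 -16.1  45.9  -1.5 113.6  81.2] F [-1.1  0.3  1. ] T [-0.01  0.42 -0.07] w 0.999
tool x [-0.901  0.171 -0.398] y [0.159 0.985 0.063] z [ 0.403 -0.006 -0.915]
23.774080635688257 -0.8974527987588681
```

The lean is 23.8° with azimuth -1°, a workable compromise between the ring's start direction (-15°) and its end direction (about +25°). Now I go down to a pre-approach pose.

```bash
cat >> h.py <<'E'
def goto(grip,back,az,n=5,frac=1,lift=0):
    """TCP target: grasp point 'back' behind grip along tool z; jaw along tangent at ring azimuth az"""
    o,R=st(); g=np.array(grip); tgt=g-(back-.019)*R[:,2]+np.r_[0,0,lift]
    t=np.array([np.sin(np.radians(az)),-np.cos(np.radians(az)),0]); l=R.T@t
    turn=np.degrees(np.arctan2(l[1],l[0]))-90
    turn=(turn+90)%180-90
    d=(tgt-o["eef_pos"])*frac; print("delta",d.round(4),"turn",turn.round(2),"tool",(R.T@d*100).round(2))
    tt=turn*frac
    for i in range(n):
        Ri=R@Ro.from_euler("z",tt/n*i,degrees=True).as_matrix()
        print(np.round(Ri.T@d/n*100,2),round(tt/n,2))
E
python3 -c "
from h import *
goto([.607,.061,.1435],.15,164.7,n=12)"
```

```text
t 5.85 p [ 0.3534 -0.0185  0.7685] rpy [176.1  23.5 169.3] q [ 18.3  -3.4 -16.1  45.9  -1.5 113.6  81.2] F [-1.1  0.3  1. ] T [-0.01  0.42 -0.07] w 0.999
tool x [-0.901  0.171 -0.398] y [0.159 0.985 0.063] z [ 0.403 -0.006 -0.915]
delta [ 0.2008  0.0803 -0.5051] turn 4.21 tool [ 3.38  7.91 54.27]
[0.28 0.66 4.52] 0.35
[0.29 0.66 4.52] 0.35
[0.29 0.66 4.52] 0.35
[0.29 0.65 4.52] 0.35
[0.3  0.65 4.52] 0.35
[0.3  0.65 4.52] 0.35
[0.31 0.65 4.52] 0.35
[0.31 0.65 4.52] 0.35
[0.31 0.64 4.52] 0.35
[0.32 0.64 4.52] 0.35
[0.32 0.64 4.52] 0.35
[0.33 0.64 4.52] 0.35
```

```bash
python3 -m crank '0.3 0.6 4.5 0 0;0.3 0.7 4.5 0 0;0.3 0.6 4.5 0 0;0.3 0.7 4.5 0 0;0.3 0.6 4.5 0 0'; python3 -c "
from h import *
goto([.607,.061,.1435],.15,164.7,n=7)"
```

```text
time: 6.35
eef_pos: [0.4393, 0.0167, 0.5638]
tcp_rot: [176.1, 25.2, 169.3]
wrist_force: [1.0, 0.6, 0.5]
gripper_width: 1.0
t 6.35 p [0.4393 0.0167 0.5638] rpy [176.1  25.2 169.3] q [ 16.1  -7.5 -19.2  86.4  -0.3  75.2  76.7] F [1.  0.6 0.5] T [-0.02  0.46 -0.01] w 1.0
tool x [-0.889  0.168 -0.425] y [0.157 0.986 0.062] z [ 0.43  -0.011 -0.903]
delta [ 0.1114  0.0458 -0.302 ] turn 4.18 tool [ 3.71  4.38 32.  ]
[0.53 0.63 4.57] 0.6
[0.54 0.62 4.57] 0.6
[0.54 0.61 4.57] 0.6
[0.55 0.61 4.57] 0.6
[0.56 0.6  4.57] 0.6
[0.56 0.6  4.57] 0.6
[0.57 0.59 4.57] 0.6
```

```bash
python3 -m crank '0.5 0.6 4.6 1 0;0.5 0.6 4.6 1 0;0.5 0.6 4.6 1 0;0.6 0.6 4.6 1 0;0.6 0.6 4.4 0 0'
python3 - <<'E'
from h import *
goto([.607,.061,.1435],.15,164.7,n=2)
im=get_image("wrist"); save(im,"w1")
print(pr(im,np.array([.607,.061,.1435])),pr(im,np.array([.615,.058,.1258])))
E
```

```text
time: 6.85
eef_pos: [0.5192, 0.059, 0.3422]
tcp_rot: [174.3, 25.2, 165.8]
wrist_force: [0.2, -0.1, 0.3]
gripper_width: 0.999
t 6.85 p [0.5192 0.059  0.3422] rpy [174.3  25.2 165.8] q [ 11.8   4.9 -26.8 110.4  13.6  40.9  54.3] F [ 0.2 -0.1  0.3] T [-0.06  0.37  0.  ] w 0.999
tool x [-0.877  0.222 -0.426] y [0.203 0.975 0.09 ] z [ 0.436 -0.008 -0.9  ]
delta [ 0.0307  0.003  -0.0807] turn 1.0 tool [0.82 0.19 8.6 ]
[0.41 0.09 4.3 ] 0.5
[0.41 0.09 4.3 ] 0.5
[318.40681981 170.23071069] [316.36102395 168.34477716]
```

View pics/w1.png

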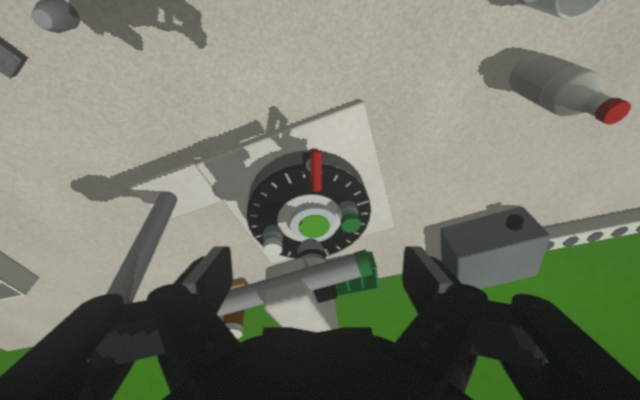

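The wrist view shows the red ring edge-on at (317,172), and my prediction for its grip point is (318,170). The boom is at (310,285), past the ring. I move closer and look again.

```bash
python3 -m crank '0.4 0.1 3 1 0;0.4 0.1 3 0 0;0.2 0 2.6 0 0;0 0 0 0 0;0 0 0 0 0'
python3 - <<'E'
from h import *
o,R=st()
ims=[get_image(n) for n in("wrist","scene","side")]
save(ims[0],"w2",(240,60,400,240),4); save(ims[2],"s2",(280,120,440,280),4);save(ims[1],"sc2",(280,140,440,300),4)
for i in ims: print(pr(i,np.array([.607,.061,.1435])),pr(i,np.array([.615,.058,.1258])))
goto([.607,.061,.1435],.0,164.7,n=5)
E
```

```text
time: 7.4
eef_pos: [0.5435, 0.072, 0.2488]
tcp_rot: [174.4, 24.2, 166.0]
wrist_force: [0.2, 0.3, 1.0]
gripper_width: 0.999
t 7.4 p [0.5435 0.072  0.2488] rpy [174.4  24.2 166. ] q [  5.9  13.7 -23.9 116.3  26.   29.5  40.7] F [0.2 0.3 1. ] T [0.   0.37 0.01] w 0.999
tool x [-0.885  0.22  -0.41 ] y [0.201 0.975 0.089] z [ 0.42  -0.004 -0.908]
[310.24792491 204.70140359] [308.14332512 200.63822544]
[349.85705702 229.10541643] [350.40759893 236.15133074]
[326.73239721 201.03501612] [329.41159486 205.27305569]
t 7.55 p [0.5439 0.0711 0.2497] rpy [174.3  24.3 165.9] q [  6.1  13.6 -24.  116.3  26.   29.5  40.7] F [-0.2 -0.6  0.3] T [ 0.03  0.46 -0.02] w 1.003
tool x [-0.884  0.222 -0.412] y [0.203 0.975 0.09 ] z [ 0.422 -0.004 -0.907]
delta [ 0.0711 -0.0102 -0.1235] turn 1.11 tool [-1.43 -0.66 14.2 ]
[-0.29 -0.13  2.84] 0.22
[-0.29 -0.13  2.84] 0.22
[-0.29 -0.13  2.84] 0.22
[-0.29 -0.13  2.84] 0.22
[-0.29 -0.13  2.84] 0.22
```

View pics/w2.png

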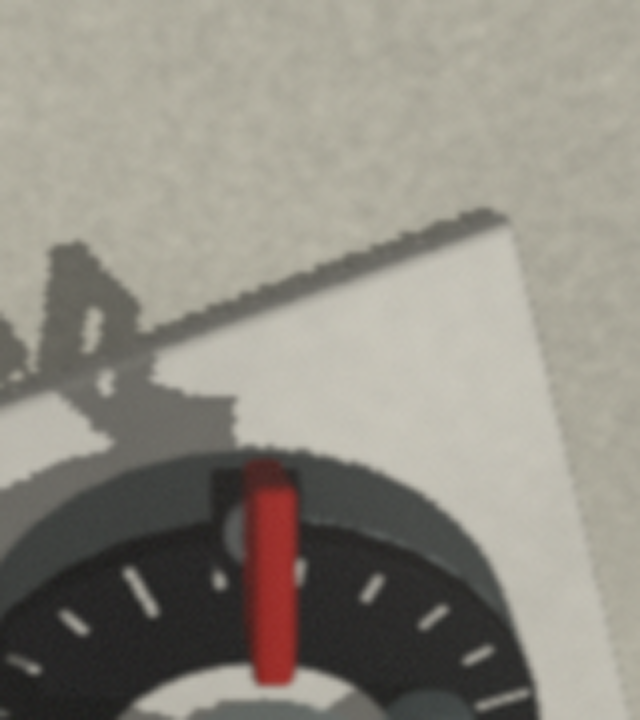

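View pics/s2.png

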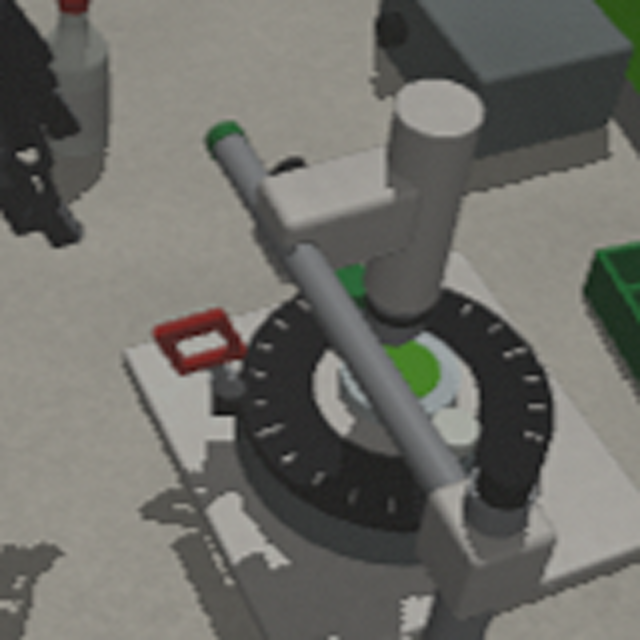

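View pics/sc2.png

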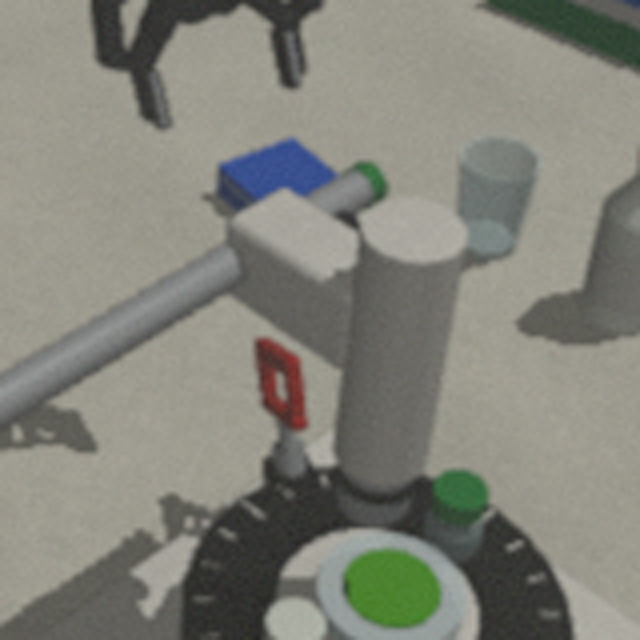

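Run:
```python
from h import *
from scipy.optimize import least_squares
o,R=st()
w,s,d=get_image("wrist"),get_image("scene"),get_image("side")
az=np.radians(164.7); ax=np.array([.423*np.cos(az),.423*np.sin(az),.906])
f=lambda X: np.r_[(pr(w,X+.007*ax)-[308.2,206])*.25/284,(pr(s,X)-[349.75,229.7])*1.3/392,(pr(d,X)-[328.2,201.7])*1.05/378]
r=least_squares(f,[.607,.061,.1435]); print(r.x.round(4),(f(r.x)*1000).round(1))
r1=least_squares(lambda X:f(X)[:4],[.607,.061,.1435]); print(r1.x.round(4))
# yaw of the ring seen in wrist: top bar ends
e=[onz(w,u,.152) for u in [(308,182),(308.5,230)]]; print(e)
C=r.x[:2]-.159*np.array([np.cos(az),np.sin(az)]);print("C",C)
goto(r.x,.0,164.7,n=5)
```

```text
t 7.55 p [0.5439 0.0711 0.2497] rpy [174.3  24.3 165.9] q [  6.1  13.6 -24.  116.3  26.   29.5  40.7] F [-0.2 -0.6  0.3] T [ 0.03  0.46 -0.02] w 1.003
tool x [-0.884  0.222 -0.412] y [0.203 0.975 0.09 ] z [ 0.422 -0.004 -0.907]
[0.6093 0.0581 0.1437] [ 1.   1.3 -0.7  0.9 -1.2 -0.3]
[0.6084 0.0587 0.1434]
[array([0.57237897, 0.06511923, 0.152     ]), array([0.6372067 , 0.05082463, 0.152     ])]
C [0.76266465 0.01612511]
t 7.7 p [0.5437 0.0703 0.2492] rpy [174.4  24.3 165.8] q [  6.1  13.6 -24.  116.4  26.   29.5  40.7] F [-0.3 -0.4 -0.6] T [0.01 0.45 0.03] w 1.0
tool x [-0.884  0.223 -0.411] y [0.204 0.975 0.09 ] z [ 0.421 -0.005 -0.907]
delta [ 0.0736 -0.0123 -0.1228] turn 1.04 tool [-1.73 -0.8  14.24]
[-0.35 -0.16  2.85] 0.21
[-0.35 -0.16  2.85] 0.21
[-0.35 -0.16  2.85] 0.21
[-0.35 -0.16  2.85] 0.21
[-0.35 -0.15  2.85] 0.21
```

```bash
python3 -m crank '-0.5 -0.2 3 0.5 0;-0.5 -0.2 3 0.5 0;-0.4 -0.2 3 0 0;-0.3 -0.2 2.5 0 0;0 0 0 0 0'
python3 - <<'E'
from h import *
goto([.609,.0583,.1437],.0,165,n=2)
im=get_image("wrist"); save(im,"w3")
E
```

```text
time: 8.2
eef_pos: [0.6116, 0.056, 0.1553]
tcp_rot: [173.7, 24.9, 164.4]
wrist_force: [0.0, -0.3, 0.3]
gripper_width: 1.0
t 8.2 p [0.6116 0.056  0.1553] rpy [173.7  24.9 164.4] q [ -0.8  25.9 -12.6 115.9  38.9  17.   29.6] F [ 0.  -0.3  0.3] T [0.01 0.48 0.01] w 1.0
tool x [-0.873  0.244 -0.421] y [0.222 0.97  0.1  ] z [ 0.433 -0.006 -0.901]
delta [ 0.0057  0.0022 -0.0287] turn -0.55 tool [0.77 0.05 2.83]
[0.38 0.03 1.42] -0.27
[0.38 0.03 1.42] -0.27
```

View pics/w3.png

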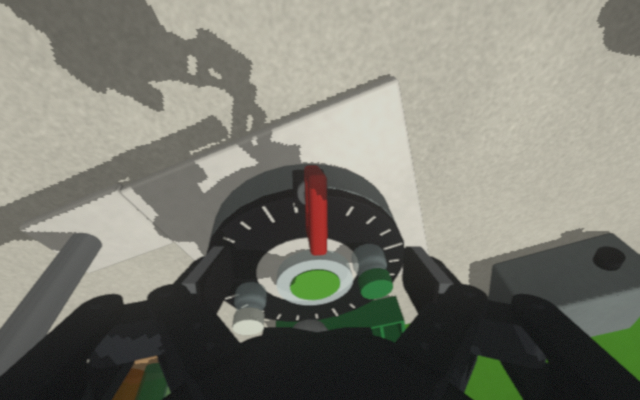

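The ring (317,210) lies centred between the open fingers. I advance the last 28 mm and close.

```bash
python3 -m crank '0.4 0 1.5 0 0;0.4 0 1.4 0 0;0 0 0 0 120;0 0 0 0 180;0 0 0 0 255'
python3 - <<'E'
from h import *
goto([.609,.0583,.1437],.0,165,n=2)
E
```

```text
time: 8.75
eef_pos: [0.6195, 0.0597, 0.136]
tcp_rot: [173.2, 25.7, 164.2]
wrist_force: [0.6, 0.5, 0.1]
gripper_width: 0.515
t 8.75 p [0.6195 0.0597 0.136 ] rpy [173.2  25.7 164.2] q [ -4.6  27.9  -7.6 116.7  42.1  12.6  25.8] F [0.6 0.5 0.1] T [ 0.02  0.48 -0.02] w 0.515
tool x [-0.867  0.245 -0.433] y [0.22  0.97  0.107] z [ 0.446 -0.003 -0.895]
delta [-0.002  -0.0014 -0.0093] turn -0.7 tool [ 0.54 -0.28  0.75]
[ 0.27 -0.14  0.37] -0.35
[ 0.27 -0.14  0.37] -0.35
```

```bash
python3 -m crank '0.4 -0.2 0.8 0 100;0.1 0 0.2 0 140;0 0 0 0 255;0 0 0 0 255;0 0 0 0 255'
python3 - <<'E'
from h import *
goto([.609,.0583,.1437],.0,165,n=2)
im=get_image("wrist"); save(im,"w4")
im=get_image("side"); save(im,"s4",(280,120,440,280),4)
E
```

```text
time: 9.25
eef_pos: [0.6212, 0.0592, 0.1301]
tcp_rot: [172.9, 26.1, 164.1]
wrist_force: [-0.6, -0.4, 0.2]
gripper_width: 0.001
t 9.25 p [0.6212 0.0592 0.1301] rpy [172.9  26.1 164.1] q [ -6.2  28.4  -5.2 117.3  43.2  10.5  24.4] F [-0.6 -0.4  0.2] T [-0.01  0.51  0.02] w 0.001
tool x [-0.863  0.247 -0.44 ] y [0.22  0.969 0.111] z [ 0.454 -0.001 -0.891]
delta [-0.0036 -0.0009 -0.0033] turn -0.84 tool [ 0.44 -0.21  0.13]
[ 0.22 -0.1   0.07] -0.42
[ 0.22 -0.1   0.07] -0.42
```

View pics/w4.png

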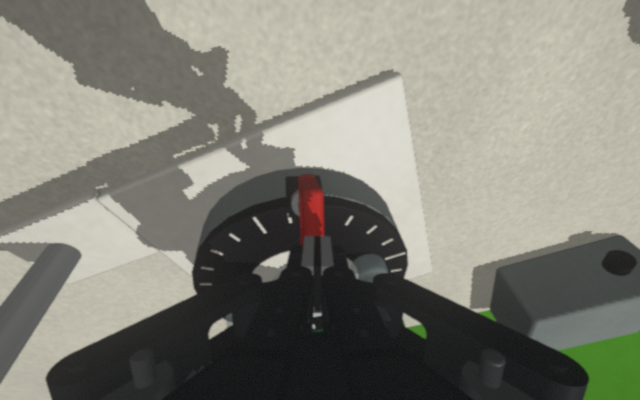

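View pics/s4.png

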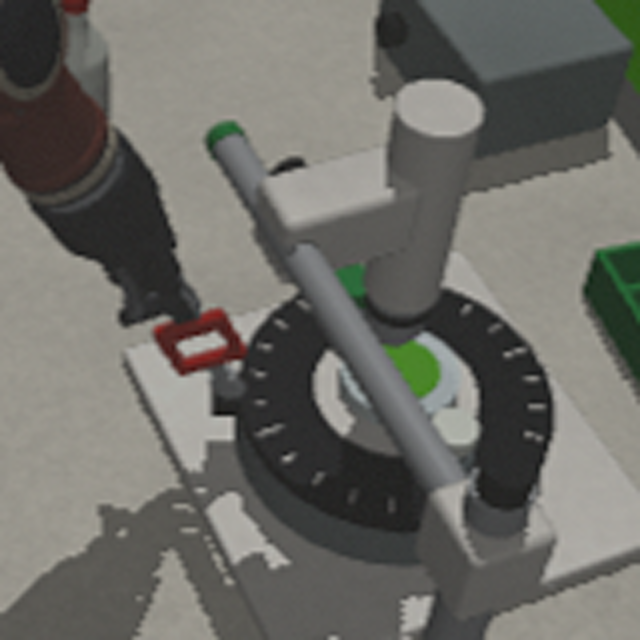

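Run:
```python
from h import *
o,R=st(); p=o["eef_pos"]
ims={n:get_image(n) for n in("wrist","side","scene")}
for n,i in ims.items(): print(n,"tcp",pr(i,p).round(1),"grasp",pr(i,p-.019*R[:,2]).round(1),"-80",pr(i,p-.08*R[:,2]).round(1))
save(ims["scene"],"sc5",(300,180,380,260),8);save(ims["side"],"s5",(290,160,370,240),8);save(ims["wrist"],"w5",(260,140,380,260),6)
w=ims["wrist"];c=-w["R"].T@w["t"];print("cam in tool",R.T@(c-p),"\n",w["R"]@R)
```

```text
t 9.35 p [0.6212 0.0592 0.13  ] rpy [172.9  26.1 164.1] q [ -6.2  28.4  -5.2 117.3  43.2  10.5  24.4] F [-0.1 -0.   0.1] T [ 0.04  0.5  -0.02] w 0.002
tool x [-0.864  0.246 -0.44 ] y [0.22  0.969 0.111] z [ 0.454 -0.001 -0.891]
wrist tcp [316.9 231.4] grasp [316.9 242.8] -80 [316.7 305.3]
side tcp [331.4 203.7] grasp [328.8 200.4] -80 [320.  189.2]
scene tcp [352.4 236.2] grasp [350.8 229.6] -80 [345.5 208.1]
cam in tool [ 0.06633088  0.00019143 -0.17545991] 
 [[ 1.07514955e-04  9.99999462e-01  1.03194143e-03]
 [-9.65544677e-01  3.72360118e-04 -2.60237080e-01]
 [-2.60237324e-01 -9.68406180e-04  9.65544197e-01]]
```

View pics/sc5.png

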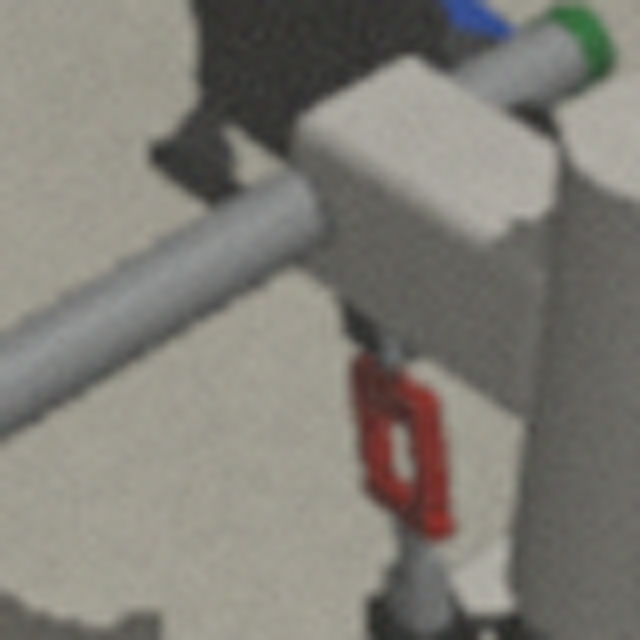

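View pics/s5.png

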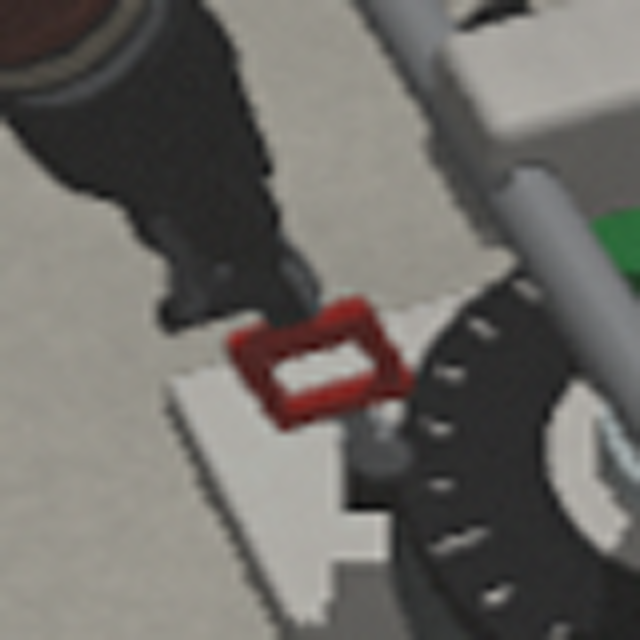

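View pics/w5.png

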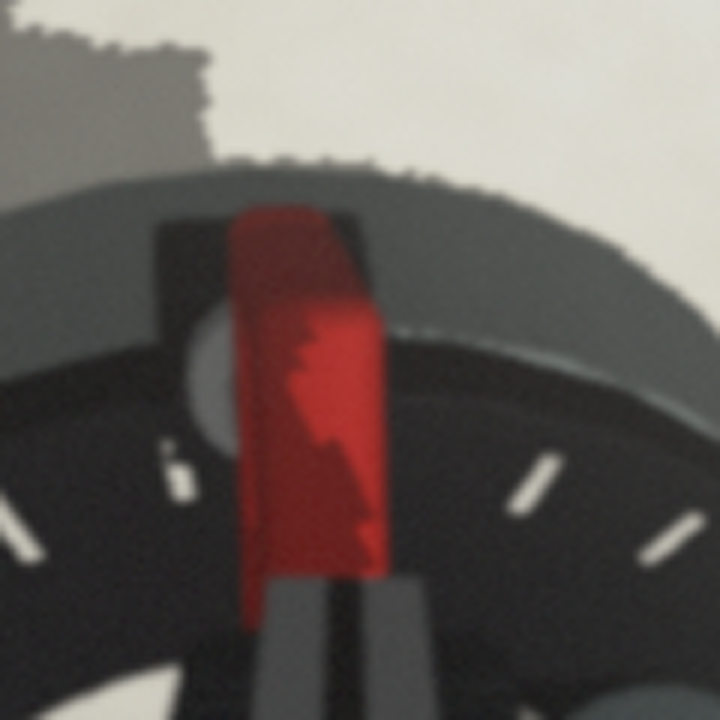

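Run:
```python
from h import *
im=get_image("scene")
p=np.array([0.24968,-0.59921,0.19682]);R=Ro.from_euler("xyz",[-179.85,0,22.62],degrees=True).as_matrix()
v=cv2.imread("pics/a_scene.png")
for b in (0,.013,.03,.05):
  for s in(-1,1):
    q=pr(im,p+R@np.array([0,s*.0425,-b])); print(b,s,q.round(1)); cv2.circle(v,tuple(int(x) for x in q),1,(0,255,255) if b==.013 else (255,0,255),-1)
cv2.imwrite("pics/st.png",cv2.resize(v[120:260,0:140],None,fx=5,fy=5,interpolation=cv2.INTER_NEAREST))
```

```text
0 -1 [ 55.3 223.7]
0 1 [ 18.8 244.7]
0.013 -1 [ 53.1 219.7]
0.013 1 [ 16.1 240.6]
0.03 -1 [ 50.2 214.4]
0.03 1 [ 12.6 235.1]
0.05 -1 [ 46.8 207.9]
0.05 1 [  8.4 228.5]
```

View pics/st.png

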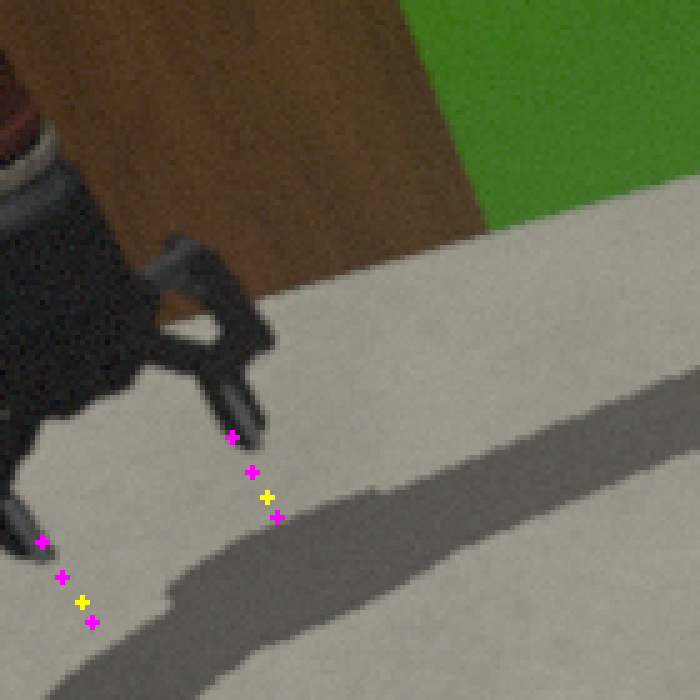

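The start picture and the wrist view agree that the real fingertips sit about 33 mm behind the reported TCP along tool z. The fingers therefore shut just above the bar and missed it. I reopen and advance by that much more.

```bash
python3 -m crank '0 0 -0.3 0 0;0 0 0 0 0;0 0 0 0 0;0 0 0 0 60;0 0 0 0 100'
python3 - <<'E'
from h import *
goto([.609,.0583,.1437],-.033,165,n=3)
im=get_image("wrist"); save(im,"w6",(220,140,420,300),4)
E
```

```text
time: 10.05
eef_pos: [0.6194, 0.0591, 0.1323]
tcp_rot: [172.9, 26.0, 164.1]
wrist_force: [0.5, 0.4, -0.1]
gripper_width: 0.607
t 10.05 p [0.6194 0.0591 0.1323] rpy [172.9  26.  164.1] q [ -5.9  28.1  -5.7 117.4  43.   10.9  24.7] F [ 0.5  0.4 -0.1] T [ 0.01  0.44 -0.03] w 0.607
tool x [-0.864  0.246 -0.439] y [0.22  0.969 0.111] z [ 0.453 -0.001 -0.892]
delta [ 0.0131 -0.0009 -0.035 ] turn -0.83 tool [ 0.38 -0.18  3.72]
[ 0.13 -0.06  1.24] -0.28
[ 0.13 -0.06  1.24] -0.28
[ 0.13 -0.06  1.24] -0.28
```

View pics/w6.png

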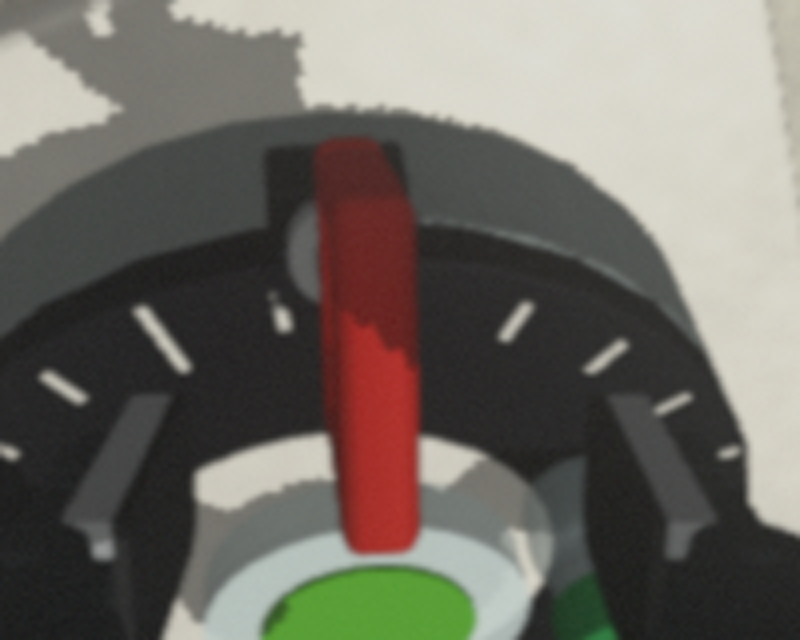

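```bash
python3 -m crank '0.2 -0.1 1.3 0 100;0.2 -0.1 1.3 0 100;0.1 -0.1 1.3 0 100;0 0 0 0 100;0 0 0 0 100'
python3 - <<'E'
from h import *
goto([.609,.0583,.1437],-.033,165,n=3)
im=get_image("wrist"); save(im,"w7",(220,140,420,300),4)
im=get_image("side"); save(im,"s7",(280,150,400,250),5)
E
```

```text
time: 10.6
eef_pos: [0.6332, 0.0577, 0.0948]
tcp_rot: [172.9, 26.1, 164.1]
wrist_force: [-0.2, 0.1, -0.3]
gripper_width: 0.606
t 10.6 p [0.6332 0.0577 0.0948] rpy [172.9  26.1 164.1] q [-10.7  32.6   1.9 117.5  45.8   4.6  21.4] F [-0.2  0.1 -0.3] T [-0.06  0.5   0.05] w 0.606
tool x [-0.863  0.246 -0.441] y [0.22  0.969 0.111] z [ 0.454 -0.    -0.891]
delta [-0.0005  0.0006  0.0026] turn -0.83 tool [-0.05  0.07 -0.25]
[-0.02  0.02 -0.08] -0.28
[-0.02  0.02 -0.08] -0.28
[-0.02  0.02 -0.08] -0.28
```

View pics/w7.png

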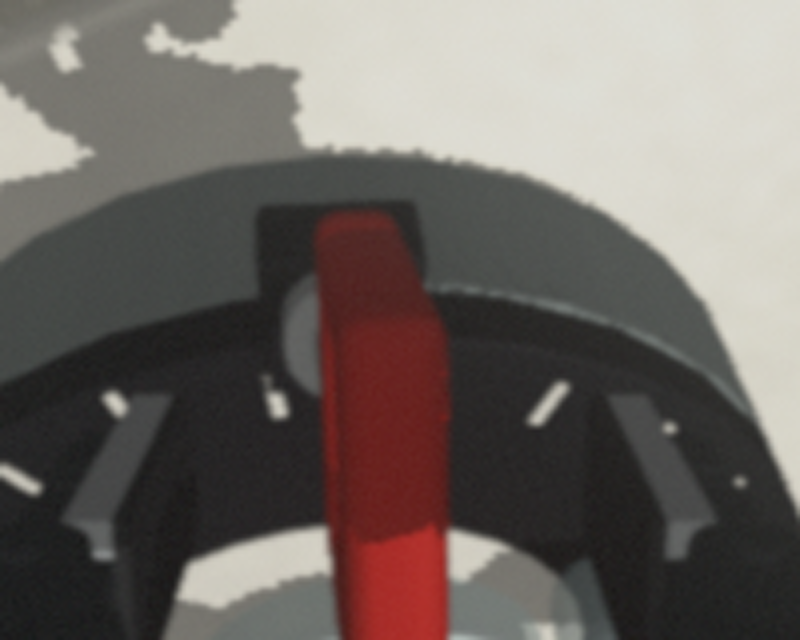

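View pics/s7.png

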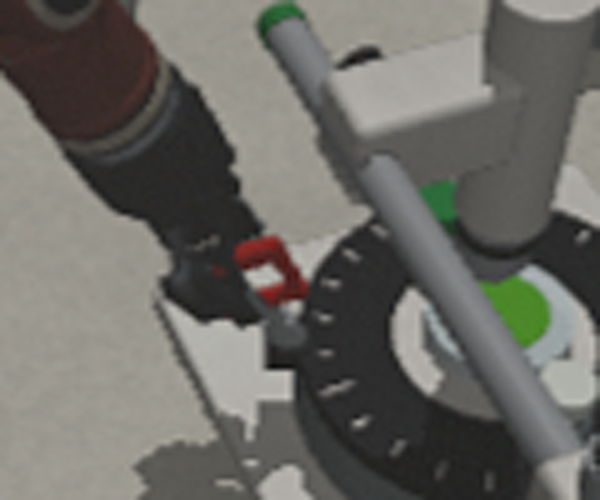

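The fingers now straddle the bar: its top spans 328–448 in the wrist crop, and the finger midline is at 390. I close the gripper.

```bash
python3 -m crank '0 0 0 0 160;0 0 0 0 255;0 0 0 0 255;0 0 0 0 255;0 0 0 0 255'
python3 - <<'E'
from h import *
goto([.609,.0583,.1437],-.033,165,n=3)
im=get_image("wrist"); save(im,"w8",(220,140,420,300),4)
E
```

```text
time: 11.2
eef_pos: [0.6334, 0.0575, 0.0969]
tcp_rot: [172.9, 26.3, 164.2]
wrist_force: [0.8, 0.8, -0.4]
gripper_width: 0.133
t 11.2 p [0.6334 0.0575 0.0969] rpy [172.9  26.3 164.2] q [-10.6  32.4   1.7 117.5  45.8   4.7  21.5] F [ 0.8  0.8 -0.4] T [-0.36  0.51  0.08] w 0.133
tool x [-0.863  0.244 -0.443] y [0.217 0.97  0.111] z [ 0.456 -0.    -0.89 ]
delta [-0.0007  0.0007  0.0005] turn -0.72 tool [ 0.05  0.06 -0.08]
[ 0.02  0.02 -0.03] -0.24
[ 0.02  0.02 -0.03] -0.24
[ 0.02  0.02 -0.03] -0.24
```

View pics/w8.png

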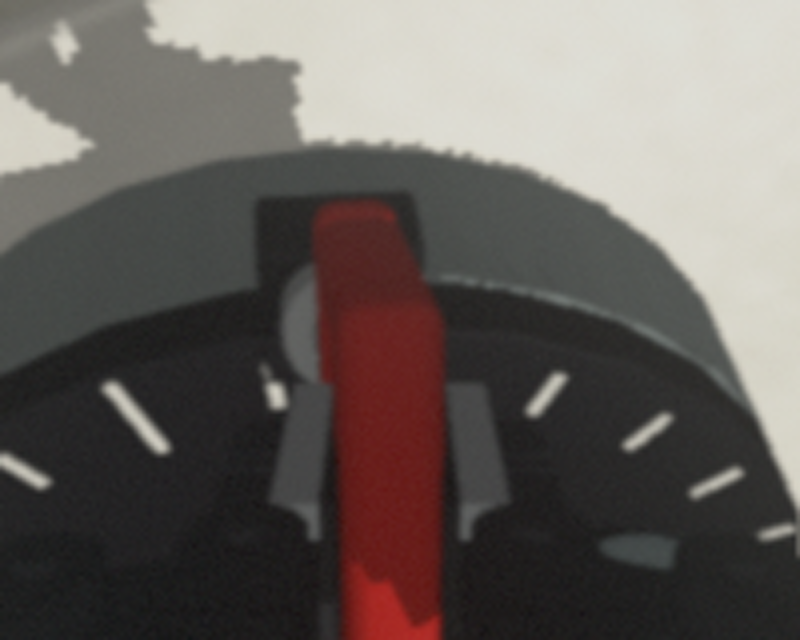

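Gripped: the opening is 11.3 mm, which matches the bar. Now I draw the ring out along the plunger.

```bash
python3 -m crank '0 0.03 -0.3 0 255;0 0.04 -0.4 0 255;0 0.04 -0.4 0 255;0 0.03 -0.3 0 255;0 0 0 0 255'
python3 - <<'E'
from h import *
o,R=st(); print((R.T@(o["eef_pos"]-[0.6334,.0575,.0969])*1000).round(1), np.dot(o["eef_pos"]-[0.6334,.0575,.0969],[-.408,.112,.906]))
im=get_image("wrist"); save(im,"w9",(220,140,420,300),4)
im=get_image("side"); save(im,"s9",(280,150,400,250),5)
E
```

```text
time: 11.75
eef_pos: [0.6283, 0.057, 0.1069]
tcp_rot: [173.2, 26.1, 164.4]
wrist_force: [7.1, -0.1, -9.5]
gripper_width: 0.133
t 11.75 p [0.6283 0.057  0.1069] rpy [173.2  26.1 164.4] q [ -9.2  31.   -0.5 117.6  45.5   6.8  22.2] F [ 7.1 -0.1 -9.5] T [-0.42  0.2   0.19] w 0.133
tool x [-0.865  0.242 -0.441] y [0.217 0.97  0.107] z [ 0.453 -0.003 -0.891]
[ -0.1  -0.5 -11.2] 0.011048954946800223
```

View pics/w9.png

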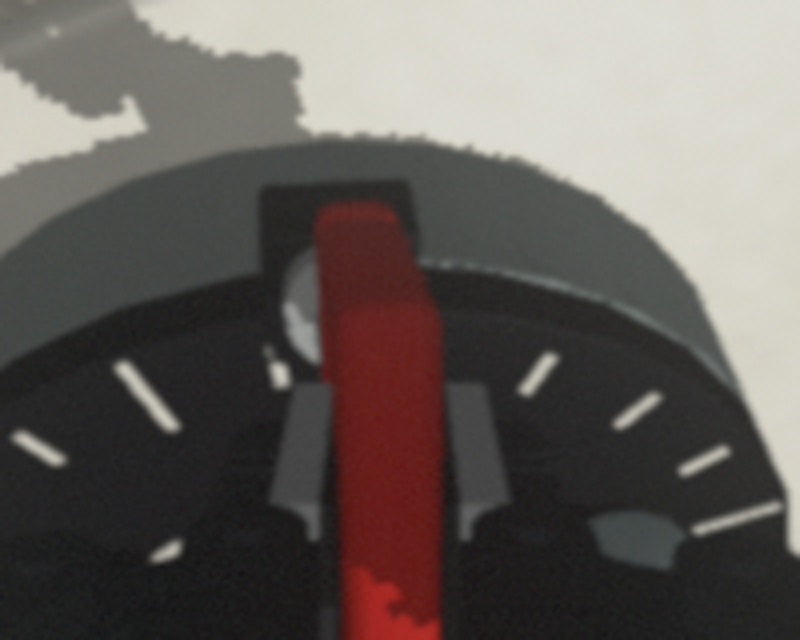

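View pics/s9.png

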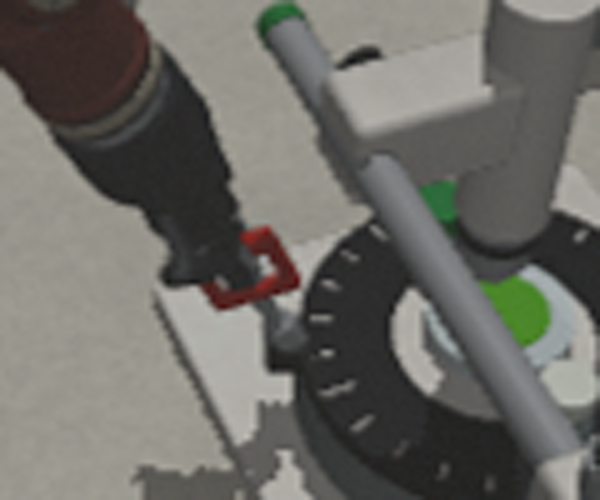

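The ring is out about 11–12 mm (11.9 N). I compute a swing along the arc, with about 2 mm of extra pull.

```bash
cat >> h.py <<'E'
C0=np.array([.7627,.0161])
def swing(dth,n,dlift=0.0):
    """rows to swing the grasp point by dth rad anticlockwise round C0 (n rows), plus dlift (m) along plunger"""
    o,R=st(); p=o["eef_pos"]; g=p-.052*R[:,2]; v=g[:2]-C0
    az=np.arctan2(v[1],v[0]); print("grasp",g.round(4),"r",np.linalg.norm(v).round(4),"az",np.degrees(az).round(2),"theta",(az-np.radians(164.7)).round(4))
    Rc=R.copy()
    for i in range(n):
        a0=az+dth*i/n;a1=az+dth*(i+1)/n;r=np.linalg.norm(v)
        d=np.r_[r*(np.cos(a1)-np.cos(a0)),r*(np.sin(a1)-np.sin(a0)),0]
        am=(a0+a1)/2; d=d+dlift/n*np.array([.423*np.cos(am),.423*np.sin(am),.906])
        tn=-np.degrees(dth/n)*-R[2,2]
        print((Rc.T@d*100).round(2),tn.round(2)); Rc=Rc@Ro.from_euler("z",tn,degrees=True).as_matrix()
E
python3 - <<'E'
from h import *
swing(.16,4,.002)
E
```

```text
t 11.85 p [0.6284 0.0569 0.1066] rpy [173.2  26.1 164.4] q [ -9.2  31.1  -0.5 117.6  45.5   6.7  22.2] F [  7.2  -0.4 -10. ] T [-0.46  0.11  0.19] w 0.136
tool x [-0.865  0.242 -0.441] y [0.217 0.97  0.106] z [ 0.453 -0.004 -0.891]
grasp [0.6048 0.0571 0.1529] r 0.1631 az 165.45 theta 0.013
[-0.02 -0.64 -0.12] -2.04
[-0.02 -0.65 -0.1 ] -2.04
[-0.02 -0.65 -0.09] -2.04
[-0.02 -0.65 -0.08] -2.04
```

```bash
python3 -m crank '0 0.03 -0.3 0 255;0 -0.4 -0.15 -1.5 255;0 -0.6 -0.15 -2 255;0 -0.6 -0.15 -2 255;0 -0.6 -0.15 -2 255'
python3 - <<'E'
from h import *
swing(.1,4,.000)
im=get_image("wrist"); save(im,"w10",(220,140,420,300),4)
im=get_image("side"); save(im,"s10",(280,150,400,250),5)
E
```

```text
time: 12.35
eef_pos: [0.6235, 0.0365, 0.109]
tcp_rot: [176.9, 26.7, 173.1]
wrist_force: [8.3, 0.6, -11.3]
gripper_width: 0.13
t 12.35 p [0.6235 0.0365 0.109 ] rpy [176.9  26.7 173.1] q [ -4.4  30.5  -3.9 118.4  49.4   6.9  28.7] F [  8.3   0.6 -11.3] T [-0.03  0.14  0.1 ] w 0.13
tool x [-0.887  0.107 -0.449] y [0.095 0.994 0.048] z [ 0.452  0.    -0.892]
grasp [0.6    0.0365 0.1554] r 0.1639 az 172.85 theta 0.1423
[-0.   -0.41 -0.02] -1.28
[-0.   -0.41 -0.02] -1.28
[-0.   -0.41 -0.01] -1.28
[-0.   -0.41 -0.01] -1.28
```

View pics/w10.png

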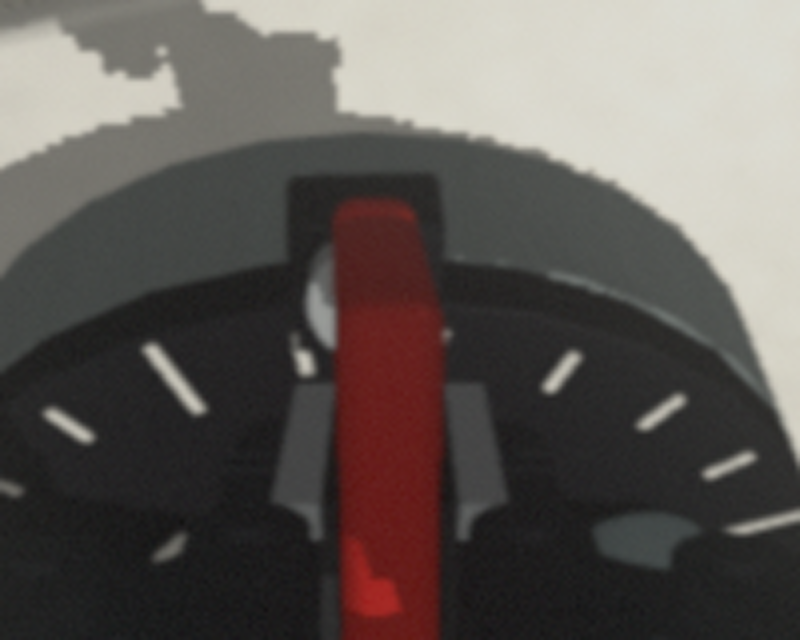

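View pics/s10.png

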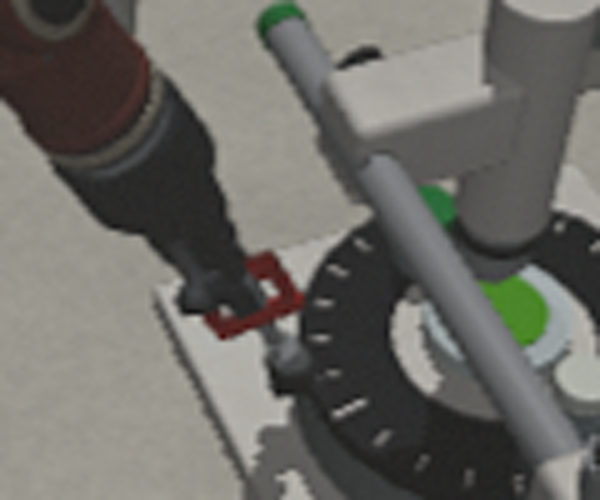

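The swing works: θ is about 0.13, and the wrist view still shows the ring squarely in the pads. I carry on, drawn out, to about 0.36, short of the 0.48 minimum.

```bash
python3 -m crank '0 -0.5 -0.05 -1.5 255;0 -0.7 -0.05 -2.2 255;0 -0.7 -0.05 -2.2 255;0 -0.7 -0.05 -2.2 255;0 -0.6 -0.05 -2 255'
python3 - <<'E'
from h import *
swing(.1,4,.000)
E
```

```text
time: 12.95
eef_pos: [0.624, 0.0096, 0.1068]
tcp_rot: [-178.8, 26.9, -175.7]
wrist_force: [6.3, 1.1, -9.9]
gripper_width: 0.127
t 12.95 p [0.624  0.0096 0.1068] rpy [-178.8   26.9 -175.7] q [  3.1  30.8  -9.2 118.5  54.2   6.8  37.7] F [ 6.3  1.1 -9.9] T [0.89 0.46 0.  ] w 0.127
tool x [-0.89  -0.067 -0.452] y [-0.066  0.998 -0.018] z [ 0.452  0.014 -0.892]
grasp [0.6005 0.0088 0.1532] r 0.1624 az -177.44 theta -5.9715
[ 0.01 -0.41  0.  ] -1.28
[ 0.01 -0.41  0.01] -1.28
[ 0.01 -0.41  0.01] -1.28
[ 0.01 -0.41  0.02] -1.28
```

```bash
python3 -m crank '0 -0.4 -0.12 -1.3 255;0 -0.45 -0.12 -1.3 255;0 -0.3 -0.05 -1 255;0 0 -0.03 0 255;0 0 0 0 255'
python3 - <<'E'
from h import *
swing(.1,4,.000)
im=get_image("side"); save(im,"s11",(280,150,400,250),5)
im=get_image("wrist"); save(im,"w11",(220,140,420,300),4)
E
```

```text
time: 13.45
eef_pos: [0.6252, 0.0013, 0.1058]
tcp_rot: [-178.3, 26.8, -172.7]
wrist_force: [6.3, -0.1, -9.2]
gripper_width: 0.125
t 13.45 p [0.6252 0.0013 0.1058] rpy [-178.3   26.8 -172.7] q [  7.   31.2 -12.5 118.2  55.    7.2  41.3] F [ 6.3 -0.1 -9.2] T [0.31 0.32 0.05] w 0.125
tool x [-0.886 -0.113 -0.45 ] y [-0.113  0.993 -0.027] z [ 0.45   0.027 -0.892]
grasp [ 6.018e-01 -1.000e-04  1.522e-01] r 0.1617 az -174.26 theta -5.916
[ 0.01 -0.4   0.01] -1.28
[ 0.01 -0.4   0.01] -1.28
[ 0.01 -0.4   0.02] -1.28
[ 0.01 -0.4   0.02] -1.28
```

View pics/s11.png

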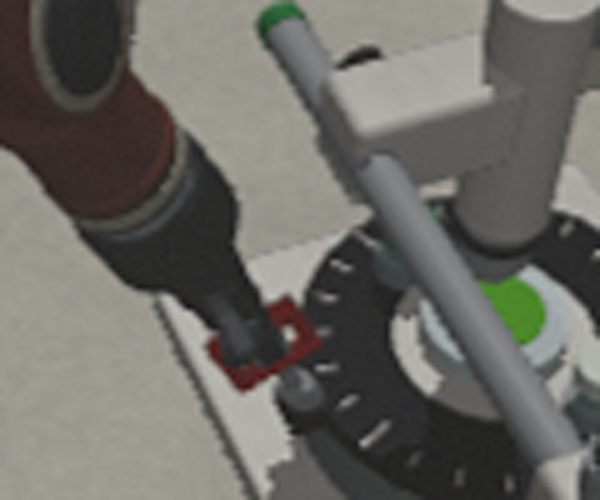

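View pics/w11.png

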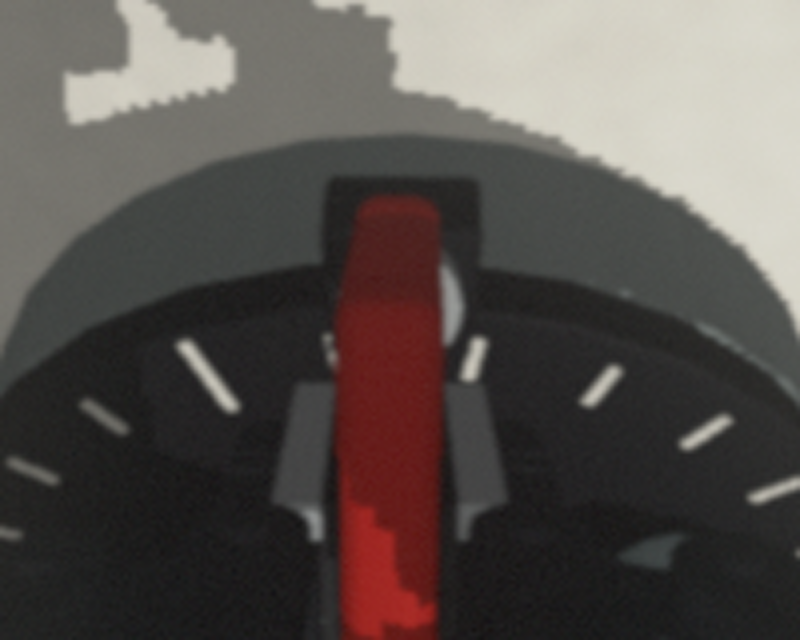

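θ is about 0.35 and the pin is just off the track. I loosen the fingers a little so the pin rests on the track with the ring caged but free to drop, then push sideways gently.

```bash
python3 -m crank '0 0 0 0 195;0 0 0.1 0 195;0 0 0.2 0 195;0 0 0.1 0 195;0 0 0 0 195'
python3 - <<'E'
from h import *
swing(.1,4,.000)
im=get_image("wrist"); save(im,"w12",(220,140,420,300),4)
E
```

```text
time: 14.05
eef_pos: [0.6271, 0.0015, 0.1032]
tcp_rot: [-178.3, 26.9, -172.9]
wrist_force: [0.2, 0.7, -0.2]
gripper_width: 0.237
t 14.05 p [0.6271 0.0015 0.1032] rpy [-178.3   26.9 -172.9] q [  6.3  31.5 -11.5 118.2  55.3   6.6  40.7] F [ 0.2  0.7 -0.2] T [-0.04  0.56  0.04] w 0.237
tool x [-0.885 -0.11  -0.452] y [-0.111  0.994 -0.026] z [ 0.452  0.027 -0.892]
grasp [6.036e-01 1.000e-04 1.495e-01] r 0.1599 az -174.25 theta -5.9158
[ 0.   -0.4   0.01] -1.28
[ 0.   -0.4   0.01] -1.28
[ 0.   -0.4   0.02] -1.28
[ 0.   -0.4   0.02] -1.28
```

View pics/w12.png

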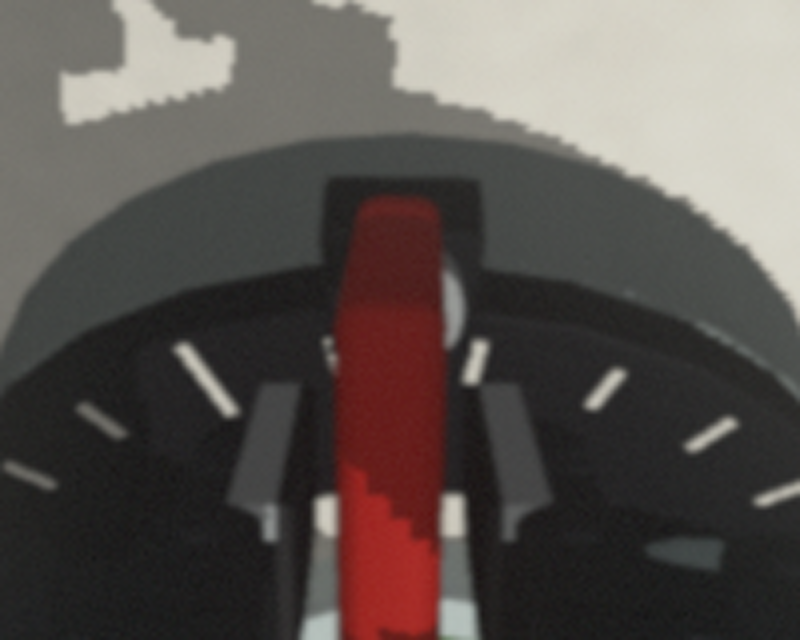

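```bash
python3 -m crank '0 -0.25 0 -0.5 195;0 -0.25 0.01 -0.6 195;0 -0.2 0.01 -0.6 195;0 -0.2 0.01 -0.6 195;0 -0.2 0.01 -0.6 195'
python3 - <<'E'
from h import *
swing(.1,5,.000)
im=get_image("wrist"); save(im,"w13",(220,140,420,300),4)
E
```

```text
time: 14.6
eef_pos: [0.6281, -0.0017, 0.1036]
tcp_rot: [-177.3, 26.9, -169.0]
wrist_force: [-2.0, 5.4, 1.6]
gripper_width: 0.236
t 14.6 p [ 0.6281 -0.0017  0.1036] rpy [-177.3   26.9 -169. ] q [  9.1  31.8 -14.3 118.   56.6   6.9  44.1] F [-2.   5.4  1.6] T [0.88 0.81 0.46] w 0.236
tool x [-0.875 -0.17  -0.453] y [-0.17   0.985 -0.042] z [ 0.453  0.041 -0.891]
grasp [ 0.6046 -0.0038  0.1499] r 0.1594 az -172.83 theta -5.891
[ 0.02 -0.32  0.01] -1.02
[ 0.02 -0.32  0.01] -1.02
[ 0.02 -0.32  0.01] -1.02
[ 0.02 -0.32  0.02] -1.02
[ 0.02 -0.32  0.02] -1.02
```

View pics/w13.png

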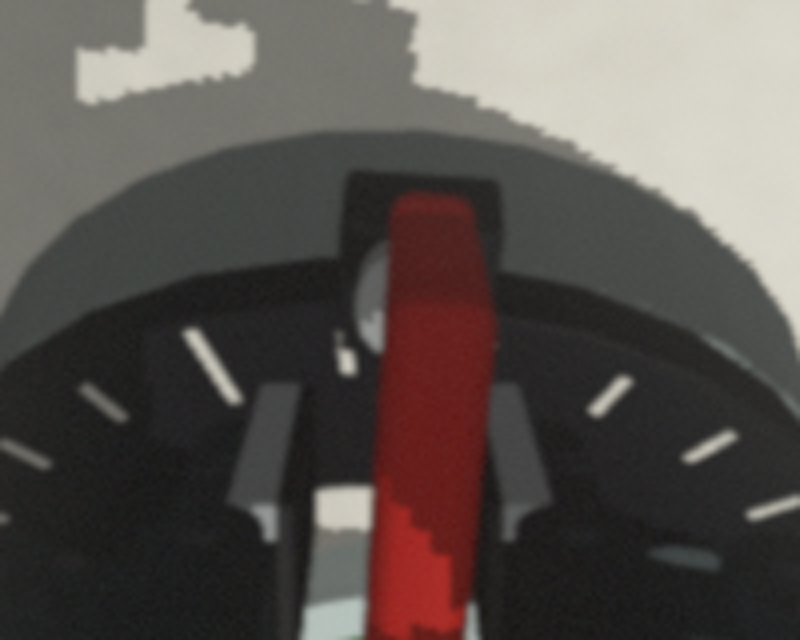

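```bash
python3 -m crank '0 -0.25 0 -0.6 195;0 -0.25 0.01 -0.6 195;0 -0.25 0.01 -0.6 195;0 -0.25 0.01 -0.6 195;0 -0.25 0.01 -0.6 195'
python3 - <<'E'
from h import *
swing(.1,5,.000)
im=get_image("wrist"); save(im,"w14",(220,140,420,300),4)
E
```

```text
time: 15.15
eef_pos: [0.6287, 0.0003, 0.1038]
tcp_rot: [-176.7, 27.0, -164.6]
wrist_force: [-3.2, 5.9, 0.9]
gripper_width: 0.239
t 15.15 p [6.287e-01 3.000e-04 1.038e-01] rpy [-176.7   27.  -164.6] q [ 12.4  32.3 -18.2 117.8  57.6   7.4  48. ] F [-3.2  5.9  0.9] T [1.01 0.92 0.49] w 0.239
tool x [-0.859 -0.236 -0.454] y [-0.239  0.97  -0.052] z [ 0.453  0.064 -0.889]
grasp [ 0.6051 -0.003   0.15  ] r 0.1587 az -173.09 theta -5.8955
[ 0.04 -0.32 -0.  ] -1.02
[ 0.04 -0.32  0.  ] -1.02
[ 0.04 -0.32  0.  ] -1.02
[ 0.04 -0.31  0.01] -1.02
[ 0.04 -0.31  0.01] -1.02
```

View pics/w14.png

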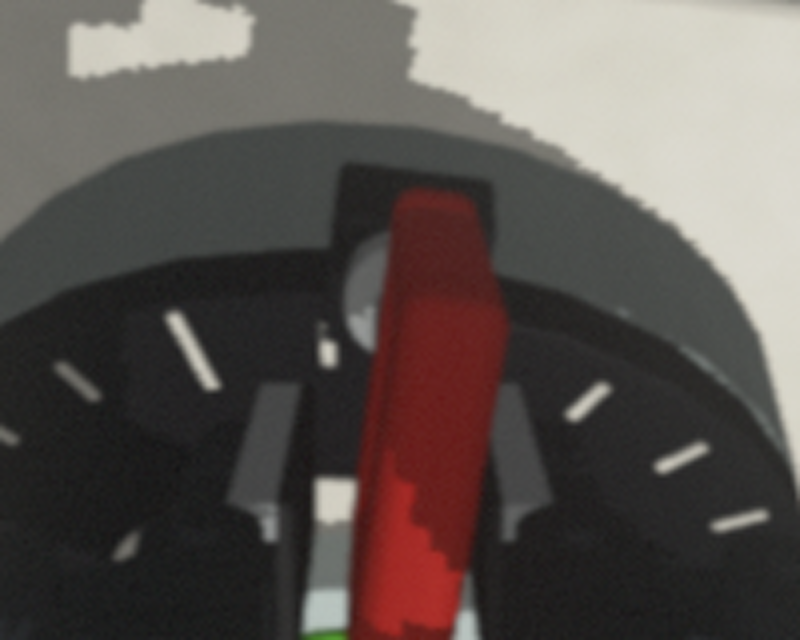

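Run:
```python
from h import *
im=get_image("side"); save(im,"s14",(300,170,400,250),6)
im=get_image("scene"); save(im,"sc14",(300,190,420,290),6)
```

```text
(no output)
```

View pics/s14.png

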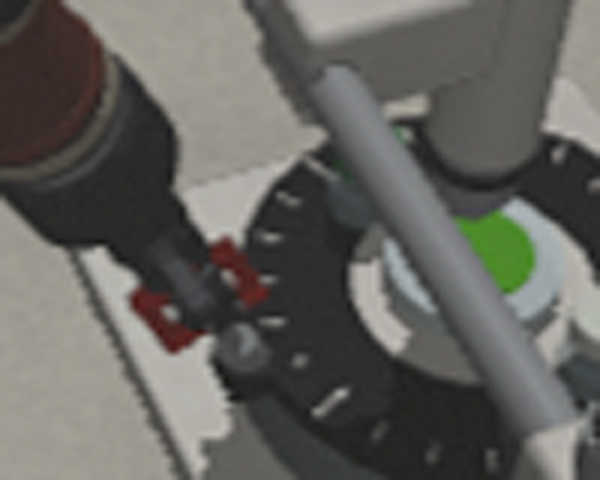

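View pics/sc14.png

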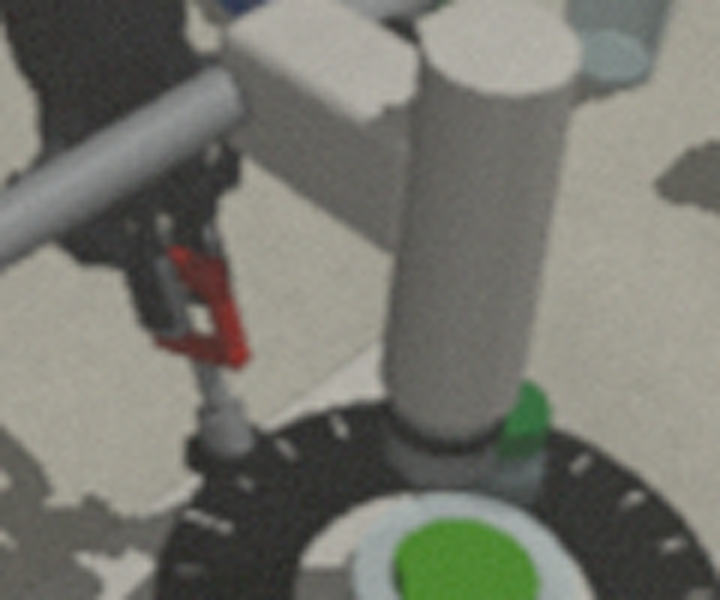

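The ring is still out, with the thin rod visible at scene crop (205,380), so the pin hasn't dropped. The push was too weak because the arm yields. I push a little harder along the arc.

```bash
python3 -m crank '0 -0.4 0 0 195;0 -0.4 0 0 195;0 -0.4 0 0 195;0 -0.4 0 0 195;0 -0.4 0 0 195'
python3 - <<'E'
from h import *
swing(.1,5,.000)
im=get_image("wrist"); save(im,"w15",(220,140,420,300),4)
E
```

```text
time: 15.8
eef_pos: [0.6307, -0.0153, 0.1035]
tcp_rot: [-176.9, 26.8, -164.4]
wrist_force: [-2.2, 4.2, -0.3]
gripper_width: 0.236
t 15.8 p [ 0.6307 -0.0153  0.1035] rpy [-176.9   26.8 -164.4] q [ 17.4  33.1 -22.5 117.   56.8   9.   51.4] F [-2.2  4.2 -0.3] T [0.83 0.75 0.43] w 0.236
tool x [-0.859 -0.24  -0.451] y [-0.246  0.968 -0.048] z [ 0.448  0.07  -0.891]
grasp [ 0.6073 -0.019   0.1499] r 0.1593 az -167.28 theta -5.7942
[ 0.01 -0.32  0.01] -1.02
[ 0.01 -0.32  0.01] -1.02
[ 0.01 -0.32  0.02] -1.02
[ 0.01 -0.32  0.02] -1.02
[ 0.01 -0.32  0.02] -1.02
```

View pics/w15.png

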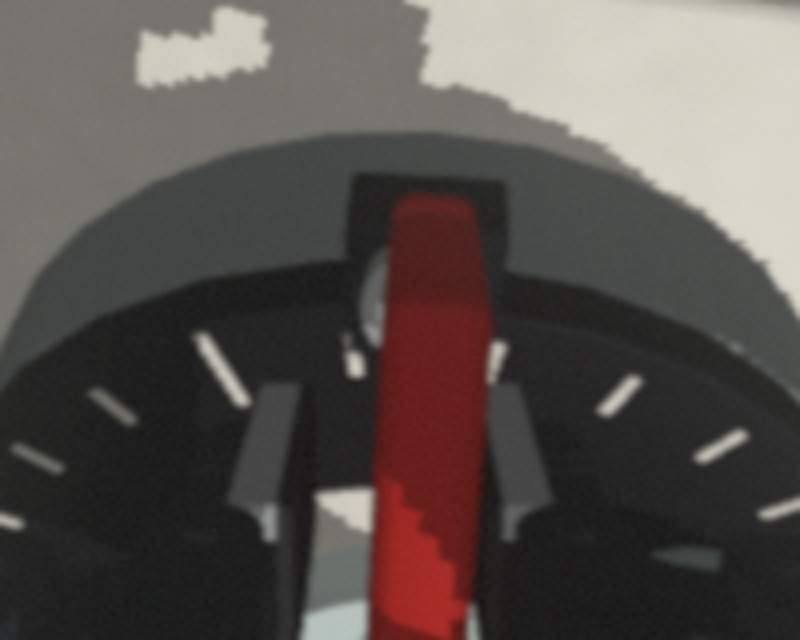

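Moving now: the grasp point is at 0.476 and the ring lags slightly at about 0.45, with the pin still on the track. I continue in small pushes.

```bash
python3 -m crank '0 -0.35 0.01 -0.5 195;0 -0.35 0.01 -0.5 195;0 -0.35 0.01 -0.5 195;0 -0.35 0.01 -0.5 195;0 -0.35 0.01 -0.5 195'
python3 - <<'E'
from h import *
swing(.1,5,.000)
im=get_image("wrist"); save(im,"w16",(220,140,420,300),4)
E
```

```text
time: 16.35
eef_pos: [0.6348, -0.0308, 0.1037]
tcp_rot: [-175.8, 26.7, -161.2]
wrist_force: [-3.2, 5.4, 1.3]
gripper_width: 0.238
t 16.35 p [ 0.6348 -0.0308  0.1037] rpy [-175.8   26.7 -161.2] q [ 22.   34.1 -26.6 116.   57.   10.7  56.3] F [-3.2  5.4  1.3] T [1.08 0.96 0.55] w 0.238
tool x [-0.846 -0.287 -0.449] y [-0.289  0.955 -0.066] z [ 0.447  0.074 -0.891]
grasp [ 0.6115 -0.0346  0.1501] r 0.1595 az -161.45 theta -5.6924
[-0.   -0.32  0.02] -1.02
[-0.   -0.32  0.03] -1.02
[-0.   -0.32  0.03] -1.02
[-0.   -0.32  0.03] -1.02
[-0.   -0.32  0.04] -1.02
```

View pics/w16.png

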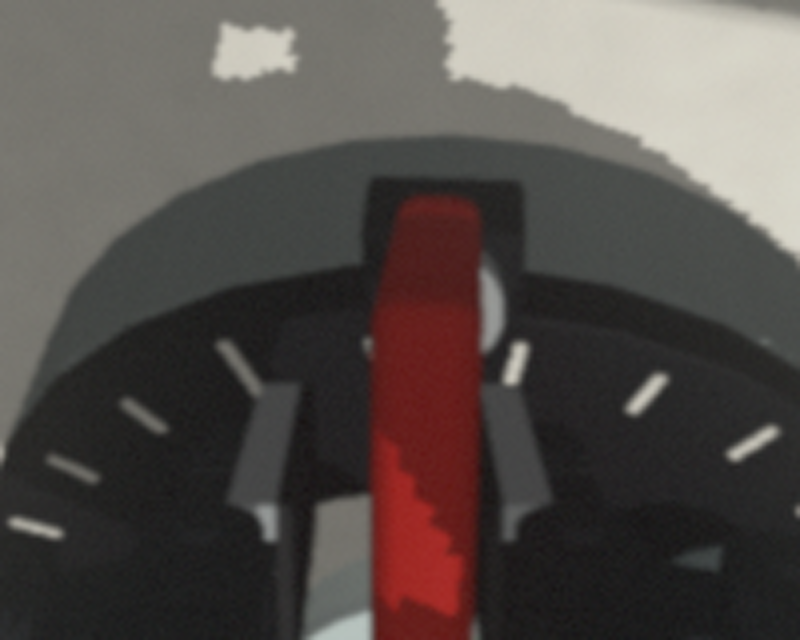

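```bash
python3 -m crank '0 -0.32 0.02 -0.7 195;0 -0.32 0.02 -0.7 195;0 -0.32 0.02 -0.7 195;0 -0.32 0.02 -0.7 195;0 -0.32 0.02 -0.7 195'
python3 - <<'E'
from h import *
swing(.1,5,.000)
im=get_image("wrist"); save(im,"w17",(220,140,420,300),4)
E
```

```text
time: 16.9
eef_pos: [0.6399, -0.044, 0.104]
tcp_rot: [-174.1, 26.4, -156.8]
wrist_force: [-2.0, 4.4, 1.2]
gripper_width: 0.233
t 16.9 p [ 0.6399 -0.044   0.104 ] rpy [-174.1   26.4 -156.8] q [ 26.2  35.3 -30.6 114.8  57.5  12.5  62. ] F [-2.   4.4  1.2] T [0.86 0.75 0.44] w 0.233
tool x [-0.823 -0.353 -0.445] y [-0.35   0.932 -0.092] z [ 0.447  0.08  -0.891]
grasp [ 0.6167 -0.0481  0.1503] r 0.1595 az -156.26 theta -5.6018
[-0.01 -0.32  0.04] -1.02
[-0.01 -0.32  0.04] -1.02
[-0.01 -0.32  0.04] -1.02
[-0.01 -0.32  0.04] -1.02
[-0.01 -0.32  0.05] -1.02
```

View pics/w17.png

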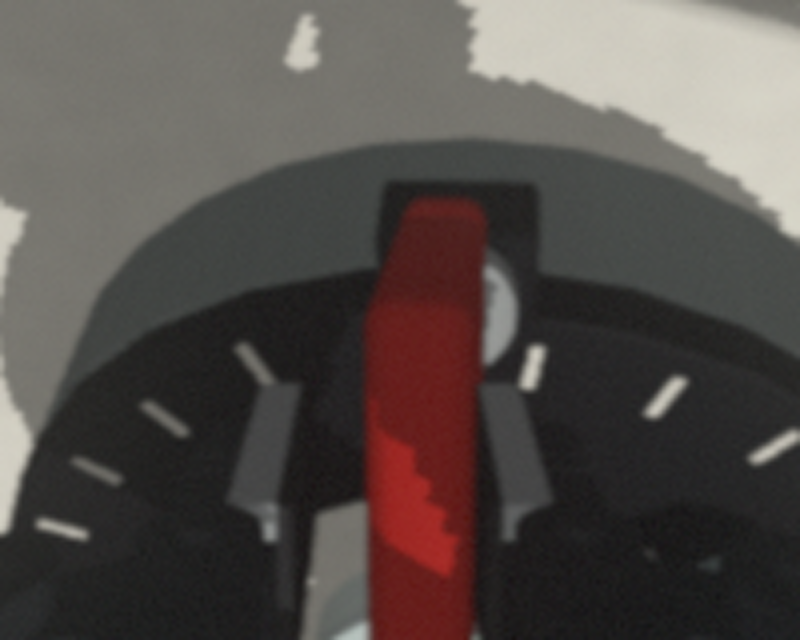

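```bash
python3 -m crank '0 -0.3 0.03 -0.7 195;0 -0.3 0.03 -0.7 195;0 -0.3 0.03 -0.7 195;0 -0.3 0.03 -0.7 195;0 -0.3 0.03 -0.7 195'
python3 - <<'E'
from h import *
swing(.1,5,.000)
im=get_image("wrist"); save(im,"w18",(220,140,420,300),4)
E
```

```text
time: 17.45
eef_pos: [0.6476, -0.0634, 0.1041]
tcp_rot: [-172.0, 25.9, -152.8]
wrist_force: [-3.0, 7.4, 0.5]
gripper_width: 0.236
t 17.45 p [ 0.6476 -0.0634  0.1041] rpy [-172.    25.9 -152.8] q [ 29.9  36.7 -33.8 113.1  57.8  14.7  67.7] F [-3.   7.4  0.5] T [1.41 1.02 0.89] w 0.236
tool x [-0.8   -0.412 -0.436] y [-0.399  0.908 -0.125] z [ 0.448  0.074 -0.891]
grasp [ 0.6244 -0.0673  0.1504] r 0.1615 az -148.92 theta -5.4737
[-0.02 -0.32  0.06] -1.02
[-0.02 -0.32  0.06] -1.02
[-0.02 -0.32  0.06] -1.02
[-0.02 -0.32  0.06] -1.02
[-0.02 -0.32  0.07] -1.02
```

View pics/w18.png

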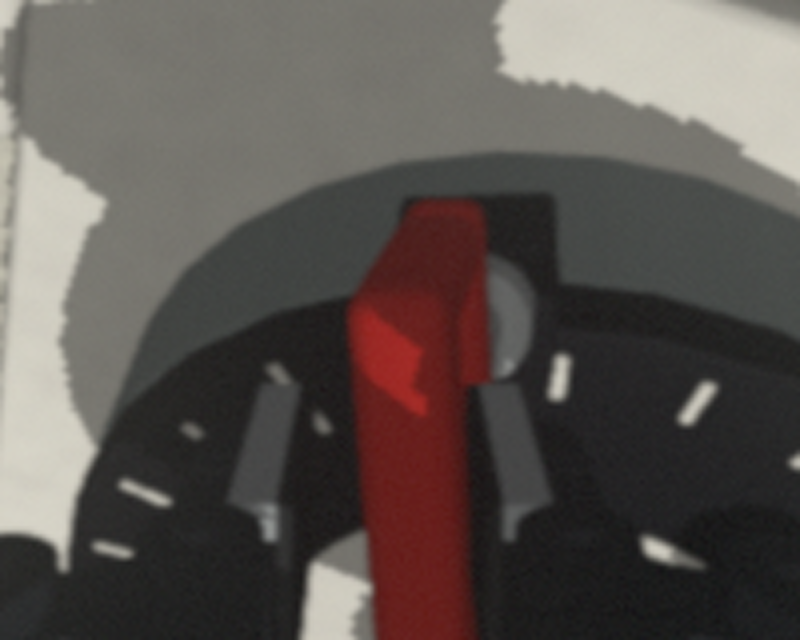

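Run:
```python
from h import *
im=get_image("side"); save(im,"s18",(300,170,400,250),6)
im=get_image("scene"); save(im,"sc18",(280,190,400,290),6)
st()
```

```text
t 17.6 p [ 0.6473 -0.0629  0.104 ] rpy [-172.    25.8 -152.8] q [ 29.9  36.7 -33.9 113.2  57.9  14.7  67.6] F [-0.9  3.6 -0.1] T [0.48 0.58 0.32] w 0.237
tool x [-0.8   -0.411 -0.436] y [-0.399  0.908 -0.125] z [ 0.447  0.074 -0.891]
```

View pics/s18.png

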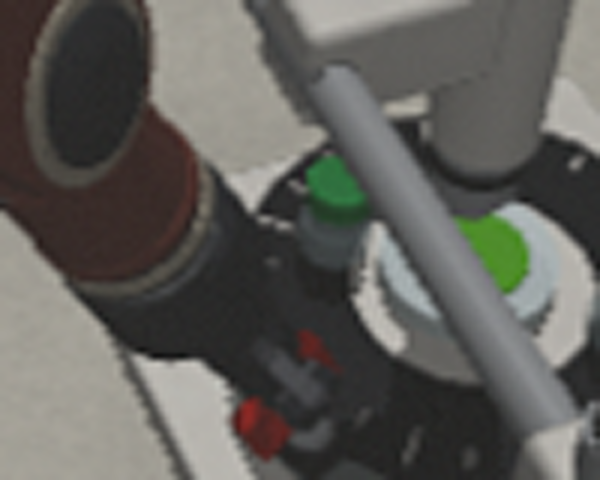

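View pics/sc18.png

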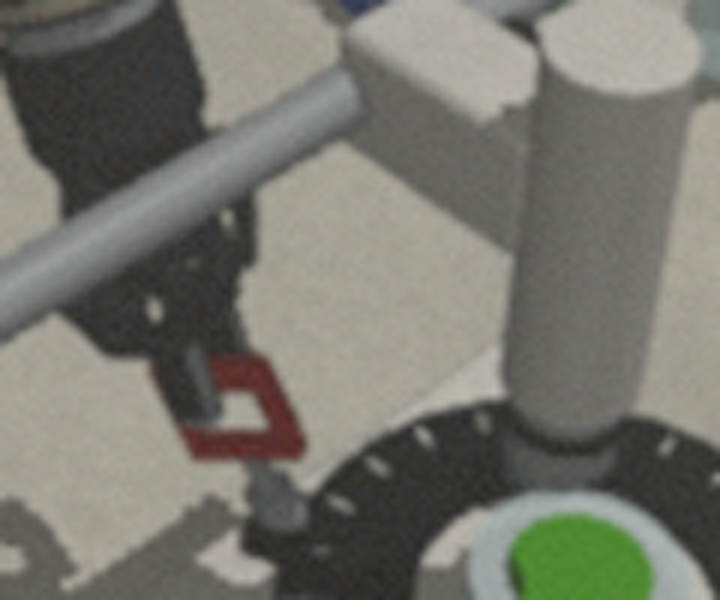

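The ring now sits right against the sleeve (scene crop (250,460)), where before there was a clear gap, and the push force jumped. The pin appears to have dropped. I check that the stage is locked with one small extra push, then release.

```bash
python3 -m crank '0 -0.25 0 0 195;0 -0.3 0 0 195;0 -0.3 0 0 195;0 -0.3 0 0 195;0 0 0 0 195'
python3 - <<'E'
from h import *
swing(.1,1)
im=get_image("wrist"); save(im,"w19",(220,140,420,300),4)
E
```

```text
time: 18.1
eef_pos: [0.6472, -0.062, 0.1037]
tcp_rot: [-172.8, 25.8, -152.2]
wrist_force: [-0.5, 1.0, 1.1]
gripper_width: 0.238
t 18.1 p [ 0.6472 -0.062   0.1037] rpy [-172.8   25.8 -152.2] q [ 31.9  37.5 -36.6 112.7  56.7  15.9  70.2] F [-0.5  1.   1.1] T [0.18 0.49 0.1 ] w 0.238
tool x [-0.796 -0.421 -0.435] y [-0.415  0.903 -0.113] z [ 0.44   0.09  -0.893]
grasp [ 0.6243 -0.0667  0.1502] r 0.1613 az -149.11 theta -5.477
[-0.15 -1.58  0.27] -5.12
```

View pics/w19.png

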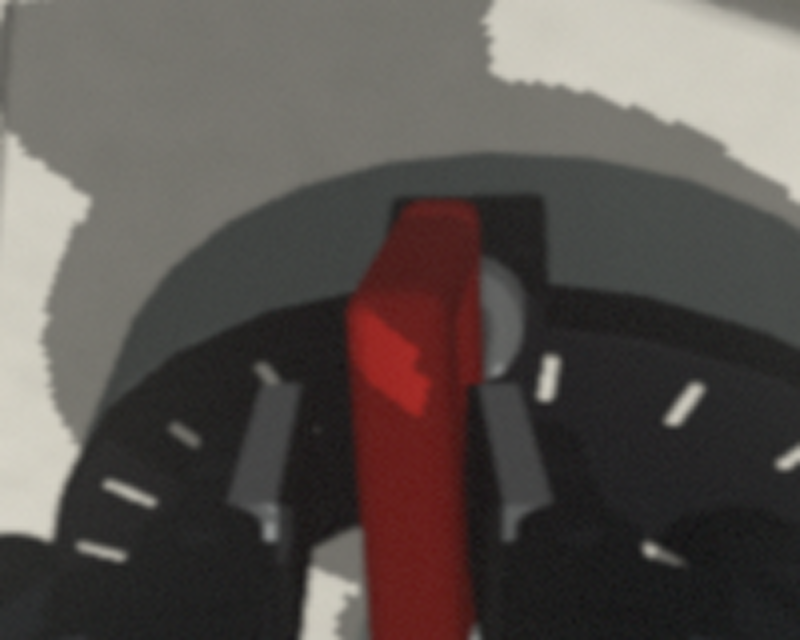

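The stage is locked: four more pushes moved nothing. Now I centre the fingers, open them and back off along the plunger.

```bash
python3 -m crank '0 0.25 0 0 160;0 0.1 0 0 120;0 0 0 0 100;0 0 0 0 100;0 0 -1 0 100'
python3 - <<'E'
from h import *
st()
im=get_image("wrist"); save(im,"w20",(220,140,420,300),4)
E
```

```text
time: 18.65
eef_pos: [0.6416, -0.0679, 0.1111]
tcp_rot: [-172.3, 25.4, -152.6]
wrist_force: [-0.5, -0.5, 0.0]
gripper_width: 0.608
t 18.65 p [ 0.6416 -0.0679  0.1111] rpy [-172.3   25.4 -152.6] q [ 32.8  36.6 -37.3 113.   55.9  16.9  70.6] F [-0.5 -0.5  0. ] T [-0.04  0.45 -0.03] w 0.608
tool x [-0.802 -0.416 -0.429] y [-0.406  0.906 -0.121] z [ 0.439  0.077 -0.895]
```

View pics/w20.png

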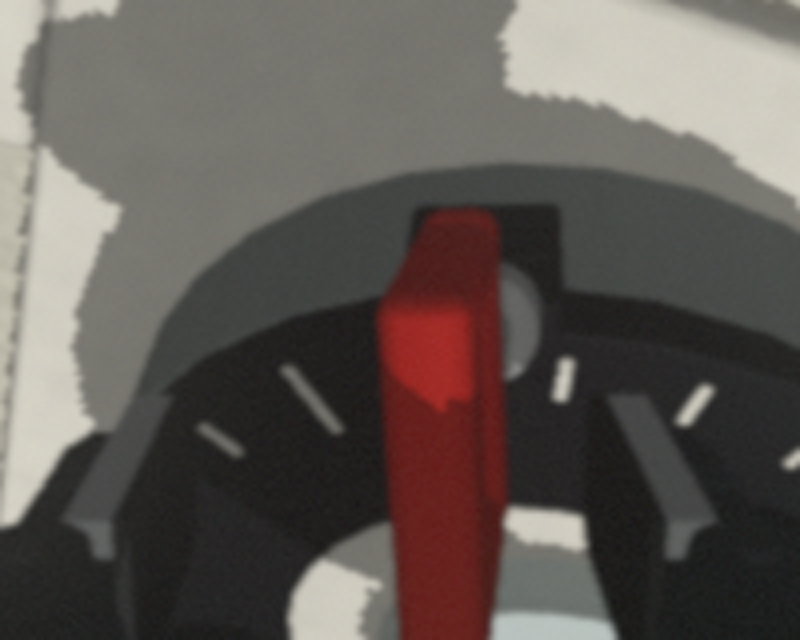

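The ring is free between the fingers. I retreat along tool -z.

```bash
python3 -m crank '0 0 -2.5 0 100;0 0 -3 0 100;0 0 -3 0 100;0 0 -3 0 100;0 0 -3 0 100'
python3 - <<'E'
from h import *
st()
ims={n:get_image(n) for n in("scene","side","wrist")}
save(ims["scene"],"e_sc",(240,150,460,370),3);save(ims["side"],"e_si",(280,120,470,310),3.2);save(ims["wrist"],"e_w")
E
```

```text
time: 19.2
eef_pos: [0.5754, -0.0817, 0.2426]
tcp_rot: [-172.4, 25.1, -152.7]
wrist_force: [0.7, 0.3, 0.1]
gripper_width: 0.608
t 19.2 p [ 0.5754 -0.0817  0.2426] rpy [-172.4   25.1 -152.7] q [ 55.   26.6 -62.5 112.2  36.6  32.6  88.9] F [0.7 0.3 0.1] T [-0.13  0.41 -0.04] w 0.608
tool x [-0.805 -0.415 -0.424] y [-0.404  0.907 -0.12 ] z [ 0.434  0.074 -0.898]
```

View pics/e_sc.png

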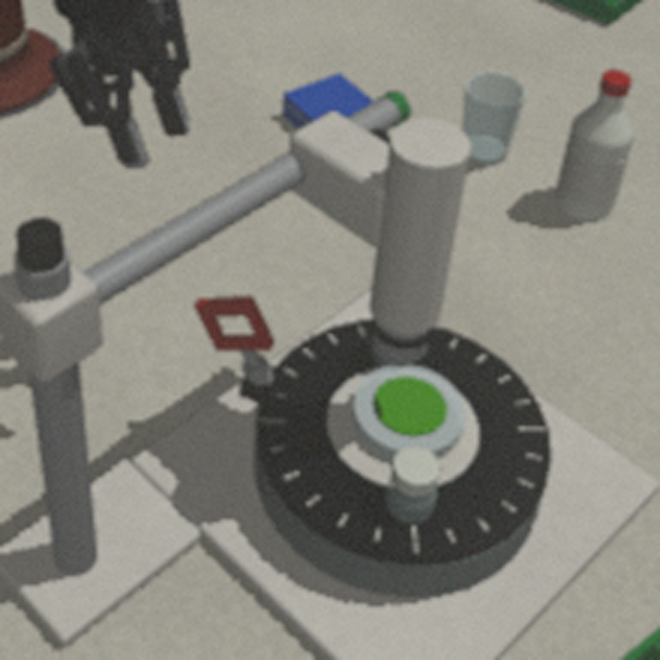

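View pics/e_si.png

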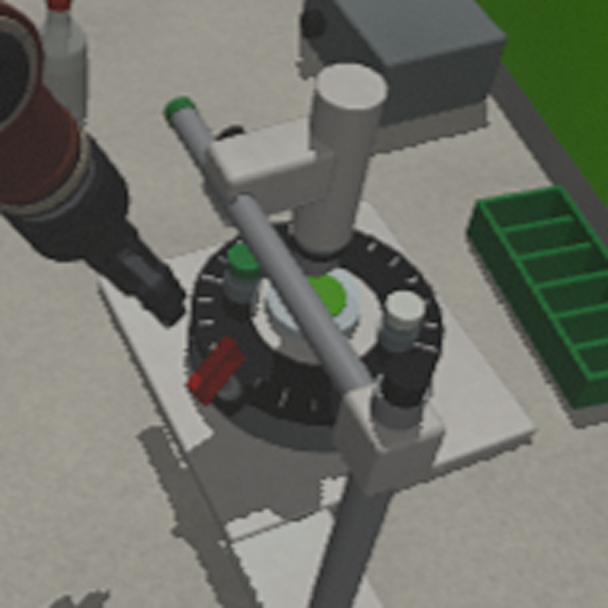

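View pics/e_w.png

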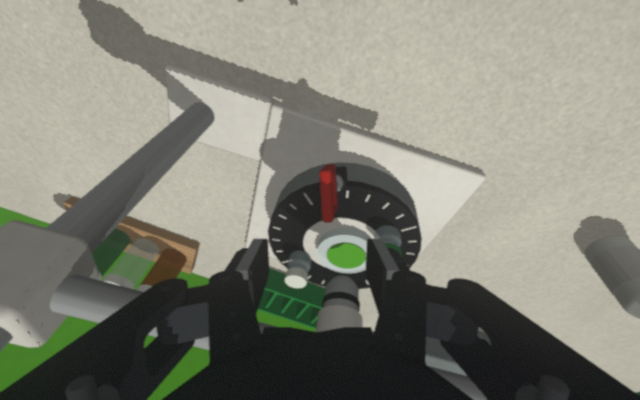

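The jars and dish stand upright. Green jar: side crop (243,275). White jar: side crop (402,320). The ring is seated by the sleeve. I fit the stage angle and plunger travel numerically, and compare with the start pictures as a reference.

Run:
```python
from h import *
from scipy.optimize import least_squares
S,D=get_image("scene"),get_image("side")
def red(bgr,rect):
    h=cv2.cvtColor(bgr,cv2.COLOR_BGR2HSV); m=((h[...,0]<8)|(h[...,0]>172))&(h[...,1]>140)&(h[...,2]>50)
    k=np.zeros_like(m);k[rect[1]:rect[3],rect[0]:rect[2]]=1;m&=k
    n,l,s,c=cv2.connectedComponentsWithStats(m.astype(np.uint8)); i=1+np.argmax(s[1:,4]); return c[i],s[i,4]
def ringc(th,d):  # whole-loop centroid
    a=np.radians(164.7)+th; x=np.array([np.cos(a),np.sin(a),0]); return np.r_[C0,0]+.159*x+[0,0,.145]+(d-.0185)*(.423*x+[0,0,.906])
def fit(s,d):
    f=lambda q: np.r_[(pr(S,ringc(*q))-s)*3.3,(pr(D,ringc(*q))-d)*2.8]
    r=least_squares(f,[.4,0.0],x_scale=[.1,.01]); return r.x.round(4),f(r.x).round(1)
a=cv2.imread("pics/a_scene.png");b=cv2.imread("pics/a_side.png")
s0,d0=red(a,(335,215,365,260)),red(b,(310,190,350,220)); print(s0,d0,fit(s0[0],d0[0]))
s1,d1=red(S["color"][:,:,::-1].copy(),(295,240,340,275)),red(D["color"][:,:,::-1].copy(),(330,215,365,260)); print(s1,d1,fit(s1[0],d1[0]))
st()
for t in ["beaker_mid","wash_bottle_mid","slide_box_mid","objective_mid","brush_grip"]:
    r=recognise(t,S); print(t,[ (round(x["p"],2),np.round(x["rect"]).tolist()) for x in r[:1]])
```

```text
(array([353.02325581, 236.62790698]), np.int32(43)) (array([330.07692308, 204.99145299]), np.int32(117)) (array([-0.0414, -0.0033]), array([-1.3,  0.7,  1.8, -2.3]))
(array([307., 251.]), np.int32(3)) (array([345.44615385, 233.32307692]), np.int32(65)) (array([0.8886, 0.0418]), array([ 6.8, -5.9,  8.4,  2.6]))
t 19.45 p [ 0.5757 -0.0819  0.241 ] rpy [-172.4   25.  -152.8] q [ 54.7  26.7 -62.2 112.2  36.8  32.5  88.7] F [-0.8 -0.8 -0.9] T [-0.1   0.45 -0.  ] w 0.605
tool x [-0.806 -0.415 -0.423] y [-0.404  0.907 -0.12 ] z [ 0.434  0.074 -0.898]
beaker_mid [(0.84, [393.0, 175.0, 417.0, 206.0])]
wash_bottle_mid [(0.71, [424.0, 171.0, 453.0, 221.0])]
slide_box_mid [(0.75, [331.0, 171.0, 366.0, 191.0])]
objective_mid [(0.61, [216.0, 244.0, 226.0, 262.0])]
brush_grip [(0.64, [149.0, 256.0, 198.0, 288.0])]
```

The bystanders are where they were. The red threshold failed in the shade, so I redo the fit with looser thresholds and check against the picture (loop centre near scene (318.5,258), side (347.5,235.6)).

Run:
```python
from h import *
from scipy.optimize import least_squares
S,D=get_image("scene"),get_image("side")
def red(rgb,rect):
    c=rgb.astype(float); m=(c[...,0]>1.7*c[...,1])&(c[...,0]>1.7*c[...,2])&(c[...,0]>45)
    k=np.zeros(m.shape,bool);k[rect[1]:rect[3],rect[0]:rect[2]]=1;m&=k
    ys,xs=np.nonzero(m); h=cv2.minAreaRect(np.c_[xs,ys].astype(np.float32)); 
    hull=cv2.convexHull(np.c_[xs,ys].astype(np.int32)); M=cv2.moments(hull); return np.array([M["m10"]/M["m00"],M["m01"]/M["m00"]]),len(xs)
def ringc(th,d):
    a=np.radians(164.7)+th; x=np.array([np.cos(a),np.sin(a),0]); return np.r_[C0,0]+.159*x+[0,0,.145]+(d-.0185)*(.423*x+[0,0,.906])
def fit(s,d):
    f=lambda q: np.r_[(pr(S,ringc(*q))-s)*3.3,(pr(D,ringc(*q))-d)*2.8]
    r=least_squares(f,[.4,0.0],x_scale=[.1,.01]); return r.x.round(4),f(r.x).round(1)
a=cv2.imread("pics/a_scene.png")[:,:,::-1];b=cv2.imread("pics/a_side.png")[:,:,::-1]
s0,d0=red(a,(335,215,365,260)),red(b,(310,190,350,220)); print(s0,d0,fit(s0[0],d0[0]))
s1,d1=red(S["color"],(295,240,340,275)),red(D["color"],(330,215,365,260)); print(s1,d1,fit(s1[0],d1[0]))
for d in (0,.009): print(d,[pr(i,ringc(.77,d)).round(1) for i in (S,D)])
```

```text
(array([350.1461794, 235.3200443]), 111) (array([329.74302496, 205.02422907]), 171) (array([0.0038, 0.0024]), array([-0.4,  0.2,  0.5, -0.7]))
(array([317.61932555, 257.67380026]), 120) (array([347.08165226, 235.30451489]), 182) (array([0.7952, 0.0012]), array([ 0.2, -0.2,  0.1,  0.4]))
0 [array([318.5, 256.9]), array([346.2, 234.8])]
0.009 [array([317.2, 254.1]), array([345.4, 233.8])]
```

The fit gives θ ≈ 0.79 rad, within the next notch's range. Plunger travel reads 1.2 mm, against 2.4 mm at the start when the pin was known to be home, so the pin is home within measuring error. The hand is well clear, so I hand in.

```bash
python3 -c "
from workcell import *
print(sign_off())"
```

```text
the job is handed in; nothing more can be done
None
```

The stage is turned anticlockwise to its next notch, at about 0.79 rad, with the pin home. I handed in at about 19.5 s of the 48 s.

**What I did:** I leaned the hand along the plunger, gripped the red ring's cross-bar and drew it out about 12 mm. I swung the stage to about 0.35 rad with the pin held out, then loosened the fingers so the pin rested on the track. Small sideways pushes on the ring then brought the stage round until the pin dropped and the stage stopped turning. I opened the fingers and backed off about 16 cm.

**Last checks:**
- **Notch:** a two-camera fit gives 0.79 rad. That is near the top of the allowed 0.48–0.80 range, but a notch beyond the next one would be at 0.98 or more.
- **Pin home:** the fit gives 1.2 mm of ring travel, against 2.4 mm at the start when the pin was known to be home. The difference is within measuring error, and the pictures show the ring back by its sleeve.
- **Locked:** four more pushes did not move the stage.
- **Other things:** the dish and both jars stand upright on the stage. The five loose things on the bench (beaker, bottle, slide box, brush, objective) showed at the same picture positions as before.

**What went wrong or disagreed:**
- **Tool point:** the real fingertips sit about 33 mm behind the reported tool point. The first close shut just above the bar and had to be repeated.
- **Turning force:** the stage stalled at about 6 N, above the stated 2–4 N, so I pushed with larger steps.
- **Uneven push:** the push that found the notch moved about 20 mm, more than the steps I gave it. I found the drop from the pictures and the lock check.
- **Colour check:** the first red-colour check of the final ring position failed in the shade and was redone.

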